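# Change the load of the kitchen beaker dryer

## Robot

A 6-joint arm with a two-finger parallel gripper is mounted at the origin on the work surface. World frame = base frame: x ahead of the robot, y to its left, z up, the work surface at z = 0. Lengths are in m, angles in rad, forces in N, time in s.
With the tool pointing down it reaches from about 0.35 to 0.725 m from the base axis. Payload 6 kg.
Tool frame: the origin (TCP) lies on the centre line of the jaws, within the pads' length; the fingertips stand 19 mm ahead of it and the grasp point (between the pads) is the TCP (tcp_to_tips is the distance from the TCP to the fingertips, in m); z points along the fingers, y is the line along which they close (so a half turn about z gives the same grasp; the last joint's range is limited). The gripper opens to 85 mm and grips with 20 to 120 N. Pads are 22 mm wide; open, the fingers measure 114 mm over their backs; the gripper's body (76 mm by 85 mm) begins 54 mm behind the grasp point. The pads swing forward as they close: fully open they stand 13 mm farther back than shut.
Start: joints at [1.468, 0.04, 0.085, 0, -1.615, -0.334], TCP at [0.254, 0.544, 0.25] pointing down, gripper open.
Joint ranges: [-2.56, 2.56], [-1.29, 2.01], [-1.08, 1.49], [-3.29, 1.98], [-2.81, -0.18], [-2.99, 2.99]. Speed limits (rad/s): [2.57, 2.57, 3.01, 3.14, 3.14, 3.14].

## Interface

Orientations are given as a 3x3 rotation matrix whose columns are the frame's x, y, z axes.
In Python, from bench import read_state, capture, calibration, close_job, tcp_to_tips gives the robot as it stands.
- The arm moves only by the tool step_arm, never from a script. Its argument "rows" is one flat list of numbers, 4 for each row, row after row: the shift along the tool's x, y, z in mm, then the turn about the tool's z in degrees. In form: [x, y, z, turn, x, y, z, turn, ...]. A call has 1 to 20 rows; each row is the pose to reach, as a shift and turn from the pose commanded when the call began, along the tool's axes at that moment; what a row does not reach only later rows make up. A row lasts 1/8 s, in which the tool goes at most 62.5 mm and 10.7 degrees, less where a joint would pass 70% of its speed; a pose out of reach is approached as far as the arm can. A call with a gripper value outside its range is refused whole. "jaw" is the opening, from -1 (shut) to 1 (fully open), set as the call begins (left out, the last holds). The fingers move at their own pace and stop on an object; "grip_force" is the grip in N (left out, the last holds). Time passes only in rows, so rows that repeat a pose let the fingers close. It gives the time, the measured TCP pose, the force, the opening and the grip force at its end, in the units of the state.
- read_state(): the state, without advancing time (a new reading comes with each control period).
- capture(name): name is "scene" or "top"; returns the picture (480x640x3 uint8, red, green, blue); there is no depth.
- calibration(name): a dict with "intrinsics" (3x3 intrinsics, pixels), "D" ([k1, k2, p1, p2, k3] as OpenCV has them; the pictures are not rectified), "world_to_cam" (4x4, takes a point from world to camera coordinates). Camera axes: x right, y down, z forward; pixel columns grow to the right and rows downward; lengths in m; the calibration is good to about 2 mm. A picture is of the moment at which its call begins. calibration takes no time and is no camera call.
- close_job(): hands the job in; it is judged then, once.
The state is a dict: "time": time; "q": joint angles; "joint_velocities": joint speeds; "effort": joint torques, N m; "position": TCP position; "ee_rot": TCP orientation; "ft_force": force on the tool from outside, world axes, zero at the start; "torque": the same for the moment, N m; "grip_width": finger opening in m; "finger_force": force on a finger pad.
Only numpy, scipy, OpenCV 4.12 (cv2) and the standard library are available. Lean on these libraries where they do the work, as an engineer would, in place of code of your own. Each camera call takes 0.05 s, during which the arm holds its last target. There are 200 camera calls.

## Task

Change the load of the beaker dryer: first turn its dial right back to off, before any beaker is lifted. Then move the dry beakers from the dryer to the wooden tray, standing mouth down, and put every wet beaker from the draining board on a spigot of the dryer, pushed fully home on its collar. When they are all in place turn the dial to full, right up to its end stop, and leave everything else where it stands.

Things in the scene. Friction and masses are not known exactly. Their poses are not given: they have to be found in the camera images.
- dryer: electric dryer for beakers, fixed: white box 330 mm deep (x) by 220 mm wide (y), deck 54 mm high, with four upright air spigots on its rear part and the dial on its front panel (towards -x). Origin at the centre of its underside; turned up to 0.2 rad.
- spigot0 (a point): air spigot 0 (front row, right (-y)) of the dryer: the point is on its axis, in the plane of the collar (62 mm above the counter, collar diameter 74 mm) on which a beaker's mouth rests when fully home. The spigot rises 55 mm above that: 53 mm diameter for 38 mm, then tapering to 34 mm at the tip. Spigots stand 110 mm apart.
- spigot1 (a point): air spigot 1 (front row, left (+y)) of the dryer: the point is on its axis, in the plane of the collar (62 mm above the counter, collar diameter 74 mm) on which a beaker's mouth rests when fully home. The spigot rises 55 mm above that: 53 mm diameter for 38 mm, then tapering to 34 mm at the tip. Spigots stand 110 mm apart.
- spigot2 (a point): air spigot 2 (back row, right (-y)) of the dryer: the point is on its axis, in the plane of the collar (62 mm above the counter, collar diameter 74 mm) on which a beaker's mouth rests when fully home. The spigot rises 55 mm above that: 53 mm diameter for 38 mm, then tapering to 34 mm at the tip. Spigots stand 110 mm apart.
- spigot3 (a point): air spigot 3 (back row, left (+y)) of the dryer: the point is on its axis, in the plane of the collar (62 mm above the counter, collar diameter 74 mm) on which a beaker's mouth rests when fully home. The spigot rises 55 mm above that: 53 mm diameter for 38 mm, then tapering to 34 mm at the tip. Spigots stand 110 mm apart.
- dial (a joint): the dryer's dial, rad: 0 = off (end stop, fully anticlockwise seen from above), grows clockwise to 3.0 = full (the other end stop). Stays where it is left; turns with about 0.04 N m.
- dial_grip (a point): on the dial's axis at the height to grip: the middle of its upright bar grip, 46 mm long (its own x axis; the frame turns with the dial), 14 mm thick (y), its top 7 mm above this point; a 48 mm disc lies under it, top 23 mm below this point. Dial axis 115 mm in front of the dryer's middle. Vertical axis.
- drainer: ribbed grey draining board, fixed, 270 (x) by 260 (y) by 4 mm, either to the left or to the right of the dryer. Origin at the centre of its underside.
- tray: wooden tray with a low rim, fixed, 250 (x) by 210 (y) mm outside, rim 7 mm thick and 22 mm high, floor 7 mm above the counter; on the other side of the dryer. Origin at the centre of its underside. The spice jar stands in its far corner towards +y of the tray.
- wet1: double-walled steel beaker, straight-sided, 66 mm outside diameter, 80 mm tall, about 0.18 kg, mouth down: 57 mm bore open at the bottom and 75 mm deep, walls 4.5 mm, closed flat on top. All the beakers are alike. Origin at the centre of the mouth (lowest point), z up. A wet one: it starts on the draining board (two to four of wet1 to wet4 are there).
- wet2: double-walled steel beaker, straight-sided, 66 mm outside diameter, 80 mm tall, about 0.18 kg, mouth down: 57 mm bore open at the bottom and 75 mm deep, walls 4.5 mm, closed flat on top. All the beakers are alike. Origin at the centre of the mouth (lowest point), z up. A wet one: it starts on the draining board (two to four of wet1 to wet4 are there).
- wet3: double-walled steel beaker, straight-sided, 66 mm outside diameter, 80 mm tall, about 0.18 kg, mouth down: 57 mm bore open at the bottom and 75 mm deep, walls 4.5 mm, closed flat on top. All the beakers are alike. Origin at the centre of the mouth (lowest point), z up. A wet one: it starts on the draining board (two to four of wet1 to wet4 are there).
- wet4: double-walled steel beaker, straight-sided, 66 mm outside diameter, 80 mm tall, about 0.18 kg, mouth down: 57 mm bore open at the bottom and 75 mm deep, walls 4.5 mm, closed flat on top. All the beakers are alike. Origin at the centre of the mouth (lowest point), z up. A wet one: it starts on the draining board (two to four of wet1 to wet4 are there).
- dry1: double-walled steel beaker, straight-sided, 66 mm outside diameter, 80 mm tall, about 0.18 kg, mouth down: 57 mm bore open at the bottom and 75 mm deep, walls 4.5 mm, closed flat on top. All the beakers are alike. Origin at the centre of the mouth (lowest point), z up. A dry one: it starts on spigot 0 of the dryer (two or three of dry1 to dry3 are there).
- dry2: double-walled steel beaker, straight-sided, 66 mm outside diameter, 80 mm tall, about 0.18 kg, mouth down: 57 mm bore open at the bottom and 75 mm deep, walls 4.5 mm, closed flat on top. All the beakers are alike. Origin at the centre of the mouth (lowest point), z up. A dry one: it starts on spigot 1 of the dryer (two or three of dry1 to dry3 are there).
- dry3: double-walled steel beaker, straight-sided, 66 mm outside diameter, 80 mm tall, about 0.18 kg, mouth down: 57 mm bore open at the bottom and 75 mm deep, walls 4.5 mm, closed flat on top. All the beakers are alike. Origin at the centre of the mouth (lowest point), z up. A dry one: it starts on spigot 2 of the dryer (two or three of dry1 to dry3 are there).
- mug: white mug, 80 mm diameter, 90 mm high, on the counter just beyond the draining board; bystander. Origin under its centre.
- spice_jar: amber glass jar with black lid, 44 mm diameter, 90 mm high, in the tray; bystander. Origin under its centre.
- pepper_mill: dark wooden pepper mill, 54 mm diameter, 133 mm high, near the robot; bystander. Origin under its centre.
- sponge: yellow and green sponge, 100 by 65 by 32 mm, near the robot; bystander. Origin under its centre.
- spatula: wooden-handled spatula, 280 mm long, lying on the counter beyond the tray; bystander. Origin at its middle, under it.
Not all that is in view belongs to the job. What is shaped like the dry2 but purple or turquoise is not meant.

How it is judged:
On the way, in this order (a step that is already met when the one before it is completed fails the run):
1. the dial is turned back to off (value of joint dial below 0.1 rad), for 0.2 s.
2. with the dial off, every dry beaker stands in the tray and every wet beaker is fully home on a spigot (value of joint dial below 0.1 rad and ((horizontal distance between wet1 and spigot0 below 0.006 m and z of wet1 in the frame of spigot0 between -0.004 and 0.004 m) or (horizontal distance between wet1 and spigot1 below 0.006 m and z of wet1 in the frame of spigot1 between -0.004 and 0.004 m) or (horizontal distance between wet1 and spigot2 below 0.006 m and z of wet1 in the frame of spigot2 between -0.004 and 0.004 m) or (horizontal distance between wet1 and spigot3 below 0.006 m and z of wet1 in the frame of spigot3 between -0.004 and 0.004 m)) and angle between each of wet1, wet2, wet3, wet4, dry1, dry2, dry3's own z axis and vertical below 0.06 rad and linear speed of each of wet1, wet2, wet3, wet4, dry1, dry2, dry3 below 0.02 m/s and ((horizontal distance between wet2 and spigot0 below 0.006 m and z of wet2 in the frame of spigot0 between -0.004 and 0.004 m) or (horizontal distance between wet2 and spigot1 below 0.006 m and z of wet2 in the frame of spigot1 between -0.004 and 0.004 m) or (horizontal distance between wet2 and spigot2 below 0.006 m and z of wet2 in the frame of spigot2 between -0.004 and 0.004 m) or (horizontal distance between wet2 and spigot3 below 0.006 m and z of wet2 in the frame of spigot3 between -0.004 and 0.004 m)) and ((horizontal distance between wet3 and spigot0 below 0.006 m and z of wet3 in the frame of spigot0 between -0.004 and 0.004 m) or (horizontal distance between wet3 and spigot1 below 0.006 m and z of wet3 in the frame of spigot1 between -0.004 and 0.004 m) or (horizontal distance between wet3 and spigot2 below 0.006 m and z of wet3 in the frame of spigot2 between -0.004 and 0.004 m) or (horizontal distance between wet3 and spigot3 below 0.006 m and z of wet3 in the frame of spigot3 between -0.004 and 0.004 m)) and ((horizontal distance between wet4 and spigot0 below 0.006 m and z of wet4 in the frame of spigot0 between -0.004 and 0.004 m) or (horizontal distance between wet4 and spigot1 below 0.006 m and z of wet4 in the frame of spigot1 between -0.004 and 0.004 m) or (horizontal distance between wet4 and spigot2 below 0.006 m and z of wet4 in the frame of spigot2 between -0.004 and 0.004 m) or (horizontal distance between wet4 and spigot3 below 0.006 m and z of wet4 in the frame of spigot3 between -0.004 and 0.004 m)) and x of dry1 in the frame of tray between -0.11 and 0.11 m and y of dry1 in the frame of tray between -0.09 and 0.09 m and z of each of dry1, dry2, dry3 in the frame of tray below 0.013 m and x of dry2 in the frame of tray between -0.11 and 0.11 m and y of dry2 in the frame of tray between -0.09 and 0.09 m and x of dry3 in the frame of tray between -0.11 and 0.11 m and y of dry3 in the frame of tray between -0.09 and 0.09 m), for 0.3 s.
3. the dial is turned to full (value of joint dial above 2.9 rad), for 0.2 s.
At the end, for the whole second after the job is handed in: The dial is within 0.1 rad of full; every wet beaker is upright (0.06 rad) on a spigot, within 6 mm of its axis and 4 mm of its collar; every dry beaker stands upright on the floor of the tray, inside the rim; all at rest and released (value of joint dial above 2.9 rad and ((horizontal distance between wet1 and spigot0 below 0.006 m and z of wet1 in the frame of spigot0 between -0.004 and 0.004 m) or (horizontal distance between wet1 and spigot1 below 0.006 m and z of wet1 in the frame of spigot1 between -0.004 and 0.004 m) or (horizontal distance between wet1 and spigot2 below 0.006 m and z of wet1 in the frame of spigot2 between -0.004 and 0.004 m) or (horizontal distance between wet1 and spigot3 below 0.006 m and z of wet1 in the frame of spigot3 between -0.004 and 0.004 m)) and angle between each of wet1, wet2, wet3, wet4, dry1, dry2, dry3's own z axis and vertical below 0.06 rad and linear speed of each of wet1, wet2, wet3, wet4, dry1, dry2, dry3 below 0.02 m/s and ((horizontal distance between wet2 and spigot0 below 0.006 m and z of wet2 in the frame of spigot0 between -0.004 and 0.004 m) or (horizontal distance between wet2 and spigot1 below 0.006 m and z of wet2 in the frame of spigot1 between -0.004 and 0.004 m) or (horizontal distance between wet2 and spigot2 below 0.006 m and z of wet2 in the frame of spigot2 between -0.004 and 0.004 m) or (horizontal distance between wet2 and spigot3 below 0.006 m and z of wet2 in the frame of spigot3 between -0.004 and 0.004 m)) and ((horizontal distance between wet3 and spigot0 below 0.006 m and z of wet3 in the frame of spigot0 between -0.004 and 0.004 m) or (horizontal distance between wet3 and spigot1 below 0.006 m and z of wet3 in the frame of spigot1 between -0.004 and 0.004 m) or (horizontal distance between wet3 and spigot2 below 0.006 m and z of wet3 in the frame of spigot2 between -0.004 and 0.004 m) or (horizontal distance between wet3 and spigot3 below 0.006 m and z of wet3 in the frame of spigot3 between -0.004 and 0.004 m)) and ((horizontal distance between wet4 and spigot0 below 0.006 m and z of wet4 in the frame of spigot0 between -0.004 and 0.004 m) or (horizontal distance between wet4 and spigot1 below 0.006 m and z of wet4 in the frame of spigot1 between -0.004 and 0.004 m) or (horizontal distance between wet4 and spigot2 below 0.006 m and z of wet4 in the frame of spigot2 between -0.004 and 0.004 m) or (horizontal distance between wet4 and spigot3 below 0.006 m and z of wet4 in the frame of spigot3 between -0.004 and 0.004 m)) and x of dry1 in the frame of tray between -0.11 and 0.11 m and y of dry1 in the frame of tray between -0.09 and 0.09 m and z of each of dry1, dry2, dry3 in the frame of tray below 0.013 m and x of dry2 in the frame of tray between -0.11 and 0.11 m and y of dry2 in the frame of tray between -0.09 and 0.09 m and x of dry3 in the frame of tray between -0.11 and 0.11 m and y of dry3 in the frame of tray between -0.09 and 0.09 m); the robot touches nothing.
It fails at once if a beaker is lifted while the dial is not at off (value of joint dial above 0.3 rad and height (world z) of any of wet1, wet2, wet3, wet4, dry1, dry2, dry3 above 0.11 m).
It fails at once if another thing on the counter is moved by more than 60 mm (distance of any of mug, spice_jar, pepper_mill, sponge, spatula from where it was at the start of the episode above 0.06 m).
Of dry1, dry2, dry3 only 2 to 3 are there at a start; the rules pass over those that are not, and their reading is None.
Of wet1, wet2, wet3, wet4 only 2 to 4 are there at a start; the rules pass over those that are not, and their reading is None.
At some moment in a run one of wet1, wet2, wet3, wet4 may be knocked a few centimetres aside while the robot is not near it.
It also fails if it takes over 210 s, if anything falls off the work surface, if the arm or the gripper's body presses on something with over 40 N, if the wrist force passes 120 N, or if a joint passes its speed limit or range.

## Working session

There is one attempt and no reset: what is moved stays moved. The work goes in short steps, Python scripts to look and compute and a tool call to move; the robot and the scene stay as the last step left them, time stands still between calls to the robot, and variables do not carry over. Pictures are saved under pics/ and viewed, at most 14 in all, crops included, and the job is handed in when it is done.

Besides the shell and the picture viewer there is one more tool, called in YAML: its name, and indented under it one key for each argument. step_arm: Moves the arm, as the interface text tells. Its arguments: {"type":"object","properties":{"rows":{"type":"array"},"jaw":{"type":"number"},"grip_force":{"type":"number"}},"required":["rows"]}

```bash
mkdir -p pics
python3 - <<'E'
from bench import *
import cv2,numpy as np
for n in("scene","top"):
    im=capture(n); cv2.imwrite(f"pics/{n}0.png",im[:,:,::-1])
    c=calibration(n); print(n,c["intrinsics"],c["D"],np.round(c["world_to_cam"],4).tolist())
s=read_state(); print(s); print(tcp_to_tips)
E
```

```text
scene [[525.25760726   0.         327.85168924]
 [  0.         525.25760726 232.67364574]
 [  0.           0.           1.        ]] [-0.11360819  0.          0.          0.          0.        ] [[-0.2414, 0.9703, -0.017, 0.1208], [0.6706, 0.1542, -0.7257, -0.2839], [-0.7015, -0.1866, -0.6879, 1.7171], [0.0, 0.0, 0.0, 1.0]]
top [[548.10727091   0.         318.41231534]
 [  0.         548.10727091 226.04769944]
 [  0.           0.           1.        ]] [-0.06778234  0.          0.          0.          0.        ] [[-0.1176, -0.993, -0.0058, 0.0623], [-0.9689, 0.116, -0.2187, 0.5394], [0.2179, -0.0201, -0.9758, 1.0224], [0.0, 0.0, 0.0, 1.0]]
{'time': 0.1, 'q': array([ 1.46773016e+00,  4.07632997e-02,  8.39150364e-02, -4.27434483e-04,
       -1.61548910e+00, -3.33707818e-01]), 'joint_velocities': array([-0.00052729, -0.00095061,  0.00256904,  0.003102  ,  0.00113463,
       -0.00046734]), 'effort': array([-5.54940620e-03, -3.69345725e+01,  3.48285127e+01,  6.95164785e+00,
       -4.48223844e-03,  7.74787935e-06]), 'position': array([0.25362038, 0.54347248, 0.24937079]), 'ee_rot': array([[ 9.06129009e-01, -4.23001039e-01, -5.83289389e-04],
       [-4.23001429e-01, -9.06127791e-01, -1.48892688e-03],
       [ 1.01282893e-04,  1.59589208e-03, -9.99998721e-01]]), 'ft_force': array([-0.35273014,  0.20223871, -0.81606851]), 'torque': array([ 0.01588216,  0.01365243, -0.03385434]), 'finger_force': 0.0, 'grip_width': 0.08547160680592858}
0.019
```

View pics/scene0.png

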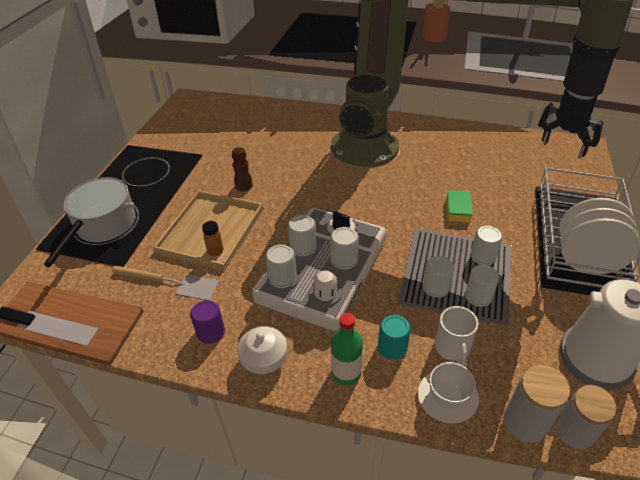

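View pics/top0.png

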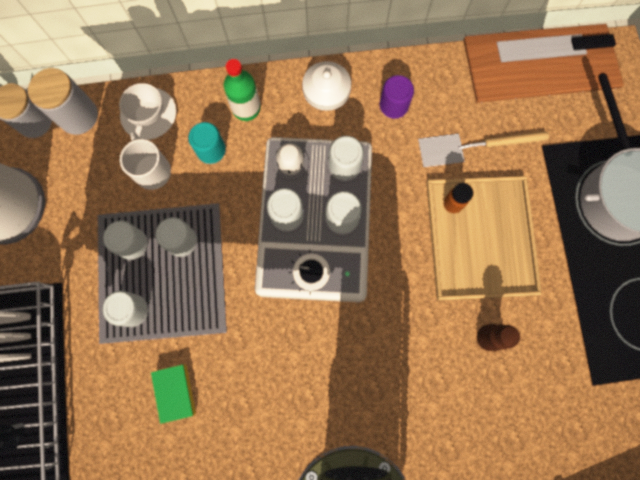

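Top view: dry beakers on the spigots at (343,210), (285,208) and (347,155), with bare spigot 3 at (289,157) and the dial at (311,271). Wet beakers stand on the drainer at (125,240), (177,237) and (125,308). The tray is on the right at (483,237), with the jar in it at (458,197). Things that could be mistaken for a beaker: purple (396,97), turquoise (207,143), mug (145,163), cup (145,105). The wanted beakers are the white steel ones on the spigots and the board. Next is a close crop to check this.

Run:
```python
import cv2
im=cv2.imread("pics/top0.png")
cv2.imwrite("pics/c_dryer.png",cv2.resize(im[130:310,245:385],None,fx=3.3,fy=3.3,interpolation=cv2.INTER_CUBIC))
cv2.imwrite("pics/c_drain.png",cv2.resize(im[195:345,90:230],None,fx=4,fy=4,interpolation=cv2.INTER_CUBIC))
```

```text
(no output)
```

View pics/c_dryer.png

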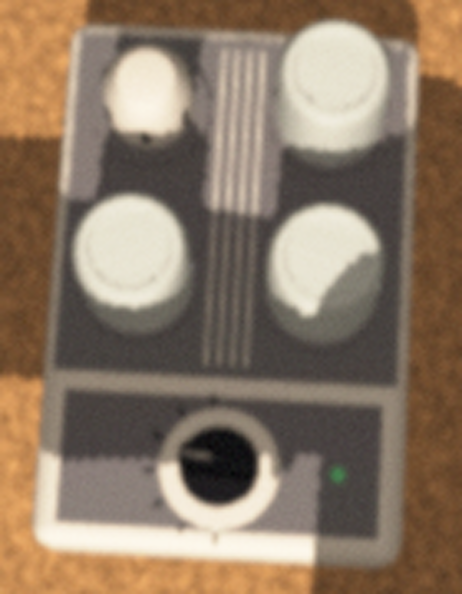

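View pics/c_drain.png

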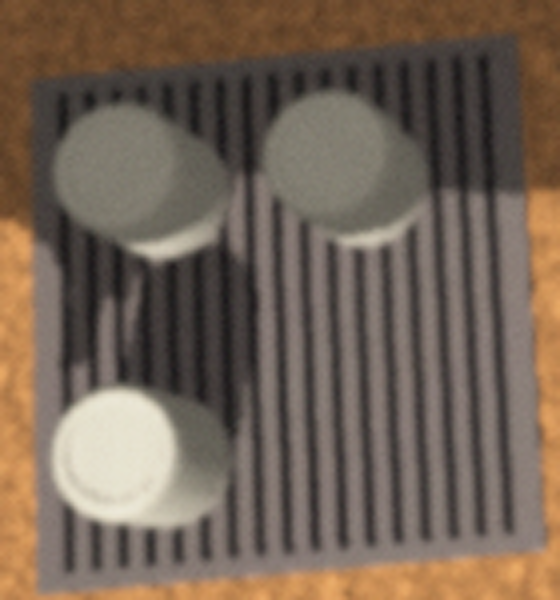

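```bash
cat > h.py <<'E'
from bench import *
import numpy as np, cv2
def cal(n):
    c=calibration(n); return np.array(c["intrinsics"]),np.array(c["D"],float),np.array(c["world_to_cam"])
def ray(n,px,z):
    K,D,T=cal(n); u=cv2.undistortPoints(np.array(px,float).reshape(-1,1,2),K,D).reshape(-1,2)
    d=np.c_[u,np.ones(len(u))]@T[:3,:3]; o=-T[:3,:3].T@T[:3,3]
    return o+d*((z-o[2])/d[:,2])[:,None]
def proj(n,P):
    K,D,T=cal(n); return cv2.projectPoints(np.array(P,float).reshape(-1,1,3),cv2.Rodrigues(T[:3,:3])[0],T[:3,3],K,D)[0].reshape(-1,2)
def circ(x,y,z,r):
    a=np.linspace(0,2*np.pi,60); return np.c_[x+r*np.cos(a),y+r*np.sin(a),0*a+z]
def rel(x,y,z):
    s=read_state(); return s["ee_rot"].T@(np.array([x,y,z])-s["position"])*1000
E
python3 - <<'E'
from h import *
for n in("top","scene"):
    K,D,T=cal(n);print(-T[:3,:3].T@T[:3,3])
f=lambda l:np.array(l,float)
d=f([(78,28),(413,40),(400,565),(38,545)])/3.3+[245,130]
c=ray("top",d,.054);print("dryer",c.round(4),np.linalg.norm(c-np.roll(c,1,0),axis=1))
b=f([(130,247),(325,258),(336,75),])/3.3+[245,130]
p=ray("top",b,.142);print("dry",p.round(4),np.linalg.norm(p-np.roll(p,1,0),axis=1))
print("dial",ray("top",f([(218,466)])/3.3+[245,130],.09))
w=f([(114,164),(324,150),(115,450)])/4+[90,195]
print("wet",ray("top",w,.084).round(4))
t=f([(36,80),(516,38),(546,548),(40,590)])/4+[90,195]
print("drain",ray("top",t,.004).round(4))
print("tray",ray("top",[(428,179),(524,177),(540,295),(438,299)],.022).round(4))
im=cv2.imread("pics/scene0.png")
cv2.imwrite("pics/c_dial.png",cv2.resize(im[195:320,245:395],None,fx=4,fy=4,interpolation=cv2.INTER_CUBIC))
E
```

```text
[0.30716624 0.01987027 1.11597287]
[1.42405284 0.24697383 0.97712623]
dryer [[ 0.7406  0.0782  0.054 ]
 [ 0.7076 -0.1287  0.054 ]
 [ 0.3858 -0.0761  0.054 ]
 [ 0.4224  0.1331  0.054 ]] [0.32287964 0.20955441 0.32603164 0.21235872]
dry [[ 0.5718  0.0572  0.142 ]
 [ 0.5525 -0.0498  0.142 ]
 [ 0.6585 -0.0699  0.142 ]] [0.15384631 0.10872808 0.10788503]
dial [[0.45128853 0.0227151  0.09      ]]
wet [[0.5641 0.3867 0.084 ]
 [0.5588 0.2836 0.084 ]
 [0.4258 0.392  0.084 ]]
drain [[0.6345 0.4554 0.004 ]
 [0.6265 0.1992 0.004 ]
 [0.3614 0.2053 0.004 ]
 [0.3689 0.4626 0.004 ]]
tray [[ 0.6243 -0.242   0.022 ]
 [ 0.605  -0.4448  0.022 ]
 [ 0.3575 -0.428   0.022 ]
 [ 0.3752 -0.2218  0.022 ]]
```

View pics/c_dial.png

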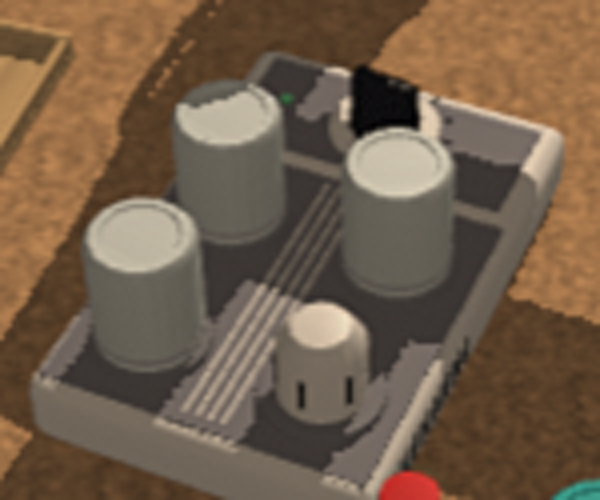

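Run:
```python
import cv2,numpy as np
im=cv2.imread("pics/top0.png");s=cv2.imread("pics/scene0.png")
g=lambda i:np.clip((i/255.)**.45*255*1.0,0,255).astype(np.uint8)
a=cv2.resize(g(im[250:292,285:337]),(520,420),interpolation=cv2.INTER_CUBIC)
b=cv2.resize(g(s[204:234,325:361]),(360,300),interpolation=cv2.INTER_CUBIC)
o=np.zeros((420,800,3),np.uint8);o[:,:520]=a;o[:233,520:]=cv2.resize(b,(280,233));cv2.imwrite("pics/dial2.png",o)
```

```text
(no output)
```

View pics/dial2.png

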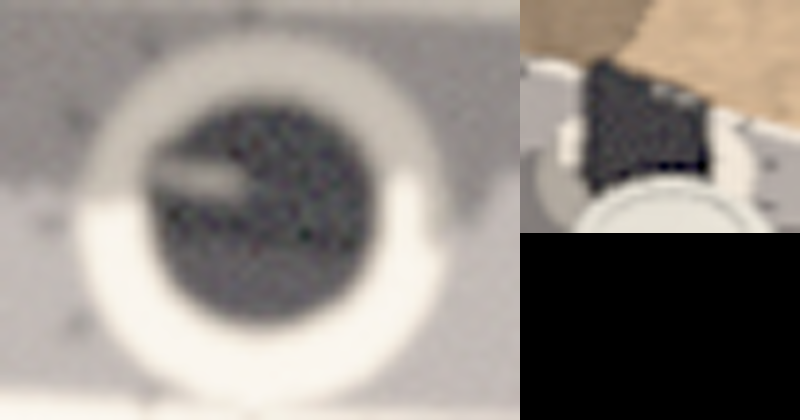

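```bash
cat >> h.py <<'E'
def tri(pt,ps):
    a=[];b=[]
    for n,p in(("top",pt),("scene",ps)):
        r=ray(n,[p,p],0.)[0];K,D,T=cal(n);o=-T[:3,:3].T@T[:3,3];d=(r-o)/np.linalg.norm(r-o);M=np.eye(3)-np.outer(d,d);a.append(M);b.append(M@o)
    x=np.linalg.solve(a[0]+a[1],b[0]+b[1]);return x,[np.linalg.norm(M@x-v) for M,v in zip(a,b)]
E
python3 - <<'E'
from h import *
print(tri((301.5,267.2),(348.1,216.9)),tri((309,268.5),(342.4,215.6)))
for z in(.09,.1):print(ray("top",[(301.5,267.2),(309,268.5)],z))
# rigid fit of spigots
P=np.array([[.5525,-.0498],[.5718,.0572],[.6585,-.0699]])
from scipy.optimize import least_squares
M=np.array([[0,-.055],[0,.055],[.11,-.055],[.11,.055]])
R=lambda a:np.array([[np.cos(a),-np.sin(a)],[np.sin(a),np.cos(a)]])
f=lambda p:p[:2]+M@R(p[2]).T
r=least_squares(lambda p:(f(p)[:3]-P).ravel(),[.56,0,-.17]);print(r.x,f(r.x).round(4),r.fun.round(4))
yaw=-.173;c=f([*r.x[:2],yaw]).round(4);print(c)
out=[]
for n in("top","scene"):
    im=cv2.imread(f"pics/{n}0.png");L=[]
    C=np.array([.5641,.0016])
    L.append(np.c_[C+np.array([[.165,.11],[.165,-.11],[-.165,-.11],[-.165,.11],[.165,.11]])@R(yaw).T,[.054]*5])
    for x,y in c[:3]:L+= [circ(x,y,.142,.033),circ(x,y,.062,.033)]
    L.append(circ(*c[3],.1,.0265))
    for x,y in([.5641,.3867],[.5588,.2836],[.4258,.392]):L+=[circ(x,y,.084,.033),circ(x,y,.004,.033)]
    sc=4 if n=="scene" else 3
    o=np.array([245,195]) if n=="scene" else np.array([95,135])
    w,h=(270,150) if n=="scene" else (282,200)
    k=2.9 
    big=cv2.resize(im[o[1]:o[1]+h,o[0]:o[0]+w],None,fx=k,fy=k,interpolation=cv2.INTER_CUBIC)
    for l in L:cv2.polylines(big,[((proj(n,l)-o+.5)*k).astype(np.int32)],False,(0,0,255),1)
    cv2.imwrite(f"pics/ov_{n}.png",big)
E
```

```text
(array([0.45952308, 0.0417722 , 0.09695185]), [np.float64(0.0021874351819643465), np.float64(0.002187435181964303)]) (array([0.45584736, 0.02719146, 0.09522888]), [np.float64(0.001264804231732929), np.float64(0.001264804231732918)])
[[0.46099922 0.03976287 0.09      ]
 [0.45686734 0.02598385 0.09      ]]
[[0.45949984 0.03956898 0.1       ]
 [0.45540823 0.02592426 0.1       ]]
[ 0.56159403  0.0039266  -0.18483859] [[ 0.5515 -0.0501]
 [ 0.5717  0.058 ]
 [ 0.6596 -0.0704]
 [ 0.6798  0.0378]] [-0.001  -0.0003 -0.0001  0.0008  0.0011 -0.0005]
[[ 0.5521 -0.0503]
 [ 0.5711  0.0581]
 [ 0.6605 -0.0692]
 [ 0.6794  0.0392]]
```

View pics/ov_top.png

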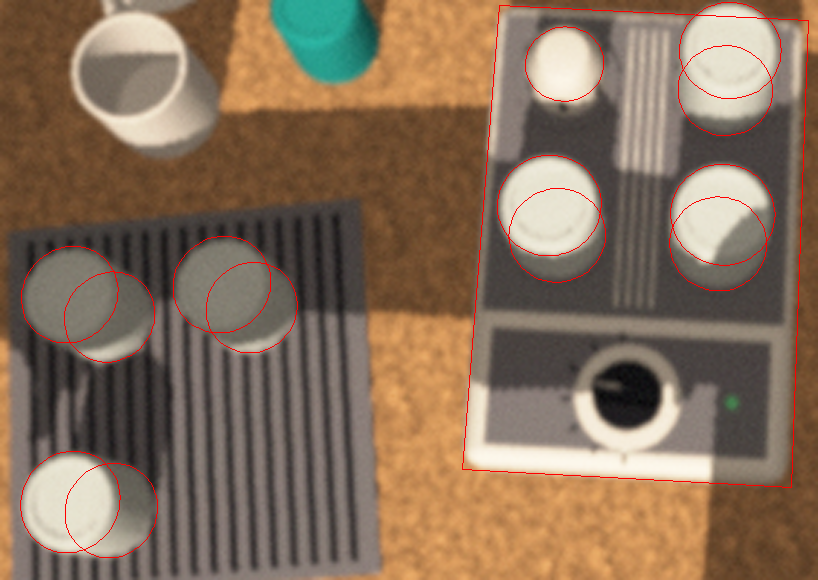

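View pics/ov_scene.png

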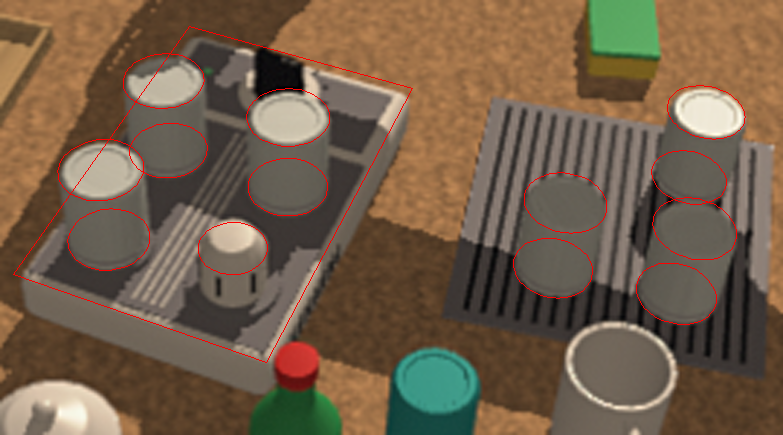

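The overlay matches the beakers to about 1–2 mm: three dry beakers and three wet. The dial bar points to the dryer's left, roughly mid-scale. Next I go over the dial.

```bash
python3 -c "
from h import *
print(rel(.453,.022,.19))"
```

```text
[401.24124474 388.08817332  60.03085268]
```

step_arm:
  rows: [401, 388, 60, 80, 401, 388, 60, 80, 401, 388, 60, 80, 401, 388, 60, 80, 401, 388, 60, 80, 401, 388, 60, 80, 401, 388, 60, 80, 401, 388, 60, 80, 401, 388, 60, 80, 401, 388, 60, 80, 401, 388, 60, 80, 401, 388, 60, 80, 401, 388, 60, 80, 401, 388, 60, 80]
  jaw: 0.2
  grip_force: 25

```text
time: 1.85
position: [0.4529, 0.0233, 0.1904]
ee_rot: [[-0.258, -0.966, 0.0], [-0.966, 0.258, 0.0], [-0.0, -0.0, -1.0]]
ft_force: [0.4, 0.1, -1.1]
grip_width: 0.051
finger_force: 0.0
```

```bash
python3 -c "
from h import *
s=read_state();print(s['q'],s['position'],np.degrees(np.arctan2(*s['ee_rot'][1::-1,0])),s['grip_width'],rel(.453,.022,.090))"
```

```text
[ 4.99515479e-01 -3.64808135e-01 -3.81578032e-01  4.40493253e-05
 -1.55376775e+00 -7.60028378e-01] [0.45292413 0.02328093 0.19044565] -104.92624603891637 0.050966579753583 [  1.23286682  -0.38136236 100.4455573 ]
```

step_arm:
  rows: [1, -0.5, 50, 0, 1, -0.5, 80, 0, 1, -0.5, 95, 0, 1, -0.5, 100, 0, 1, -0.5, 100, 0, 1, -0.5, 100, 0]

```text
time: 2.6
position: [0.4539, 0.0216, 0.0916]
ee_rot: [[-0.259, -0.966, 0.002], [-0.966, 0.259, 0.0], [-0.001, -0.002, -1.0]]
ft_force: [-0.3, -0.3, -1.0]
grip_width: 0.0515
finger_force: 0.0
```

step_arm:
  rows: [0, 0, 0, 0, 0, 0, 0, 0, 0, 0, 0, 0, 0, 0, 0, 0, 0, 0, 0, 0, 0, 0, 0, 0, 0, 0, 0, 0, 0, 0, 0, 0]
  jaw: -1

```text
time: 3.6
position: [0.4536, 0.0214, 0.0908]
ee_rot: [[-0.259, -0.966, 0.001], [-0.966, 0.259, 0.0], [-0.0, -0.001, -1.0]]
ft_force: [3.6, 0.8, 3.6]
grip_width: 0.0136
finger_force: 27.6
```

```bash
python3 -c "
from h import *
s=read_state();print(s['position'],s['ft_force'],s['torque'],s['grip_width'],s['finger_force'])
cv2.imwrite('pics/g1.png',cv2.resize(capture('scene')[160:320,245:445,::-1],None,fx=4,fy=3.7))"
```

```text
[0.45364432 0.02143189 0.09076121] [3.55433891 0.7703262  3.60318551] [ 0.21072496 -1.13831213  0.01798946] 0.01355523405608327 27.580703794956207
```

View pics/g1.png

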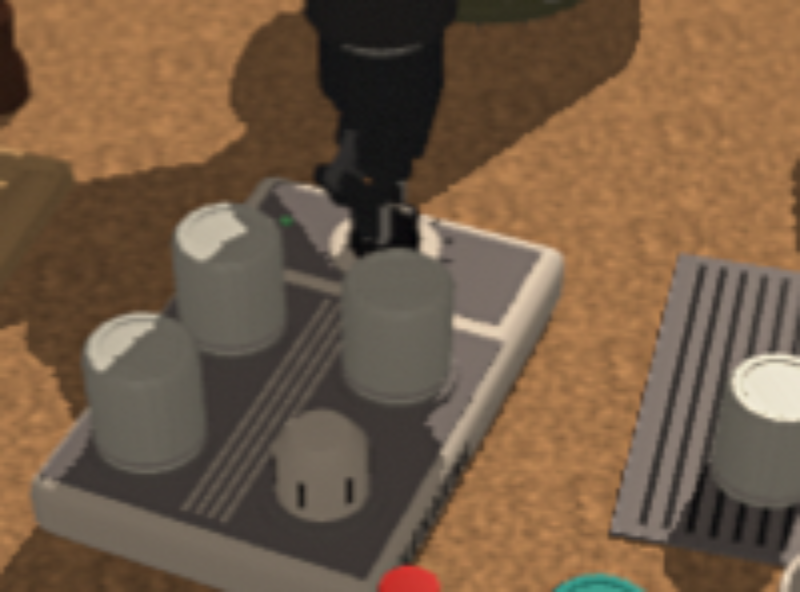

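step_arm:
  rows: [0, 0, 0, -8, 0, 0, 0, -16, 0, 0, 0, -24, 0, 0, 0, -32, 0, 0, 0, -40, 0, 0, 0, -48, 0, 0, 0, -56, 0, 0, 0, -64, 0, 0, 0, -70, 0, 0, 0, -70]

```text
time: 4.9
position: [0.4562, 0.0225, 0.0909]
ee_rot: [[0.82, -0.573, 0.008], [-0.573, -0.82, 0.003], [0.005, -0.007, -1.0]]
ft_force: [18.3, 0.4, -5.7]
grip_width: 0.0135
finger_force: 26.2
```

```bash
python3 -c "
from h import *
s=read_state();print(s['position'],s['ft_force'],s['torque'],s['grip_width'],s['finger_force'],s['q'][5],s['effort'][5],np.degrees(np.arctan2(*s['ee_rot'][1::-1,0])))"
```

```text
[0.45622339 0.02245756 0.09087696] [18.29554665  0.37141064 -5.66297175] [ 0.49124523 -6.21451939 -0.00621713] 0.013519143508680375 26.194261014461517 0.46561808416336326 0.4403095319867134 -34.93867500335809
```

step_arm:
  rows: [1, -1, 0, 0, 2, -2.5, 0, 0, 2, -2.5, 0, -6, 2, -2.5, 0, -12, 2, -2.5, 0, -16, 2, -2.5, 0, -16]

```text
time: 5.65
position: [0.4569, 0.0231, 0.0908]
ee_rot: [[0.946, -0.325, 0.002], [-0.325, -0.946, 0.002], [0.001, -0.002, -1.0]]
ft_force: [3.9, 4.1, 3.3]
grip_width: 0.0136
finger_force: 27.5
```

```bash
python3 -c "
from h import *
s=read_state();print(s['position'],s['ft_force'],s['torque'],s['grip_width'],s['finger_force'],s['q'][5],s['effort'][5],np.degrees(np.arctan2(*s['ee_rot'][1::-1,0])))"
```

```text
[0.45692577 0.02307353 0.09077239] [3.8959011  4.07915501 3.33210284] [ 1.25366696 -1.34639662  0.06185274] 0.013564956062789759 27.54508227109909 0.7461101671249877 0.2704550139605999 -18.957799203663967
```

step_arm:
  rows: [0, 0, 0, -3, 0, 0, 0, -6, 0, 0, 0, -8, 0, 0, 0, -8]

```text
time: 6.15
position: [0.457, 0.0234, 0.0908]
ee_rot: [[0.982, -0.19, 0.002], [-0.19, -0.982, 0.002], [0.002, -0.003, -1.0]]
ft_force: [4.4, 5.9, 3.2]
grip_width: 0.014
finger_force: 27.5
```

```bash
cat > st.py <<'E'
from h import *
s=read_state();print(s['time'],s['position'],s['ft_force'],s['torque'],s['grip_width'],s['finger_force'],s['q'][5],s['effort'][5],np.degrees(np.arctan2(*s['ee_rot'][1::-1,0])))
E
python3 st.py
```

```text
6.15 [0.45701284 0.02341293 0.09078292] [4.43959311 5.92778578 3.21136433] [ 1.71191442 -1.41582549  0.04196986] 0.014023694905065649 27.516555190086365 0.8853191310375099 0.12055839411914349 -10.972604830123121
```

step_arm:
  rows: [0, 0, 0, -3, 0, 0, 0, -6, 0, 0, 0, -6, 0, 0, 0, -6]

```text
time: 6.65
position: [0.4573, 0.0234, 0.0909]
ee_rot: [[0.996, -0.09, 0.003], [-0.09, -0.996, 0.003], [0.002, -0.003, -1.0]]
ft_force: [5.6, 5.1, 3.4]
grip_width: 0.0137
finger_force: 65.8
```

```bash
python3 st.py
```

```text
6.65 [0.45725106 0.02341172 0.09088638] [5.55604336 5.1352587  3.37220892] [ 1.87991853 -1.75982891 -1.4925185 ] 0.013666872421962295 65.77761537395418 0.9870777203286458 1.5656820684671402 -5.176471763769606
```

step_arm:
  rows: [0, 0, 0, 1, 0, 0, 0, 1, 0, 0, 0, 1, 0, 0, 0, 1, 0, 0, -30, 1, 0, 0, -80, 1, 0, 0, -135, 1, 0, 0, -140, 1, 0, 0, -140, 1]
  jaw: 0.2

```text
time: 7.78
position: [0.4563, 0.0224, 0.2301]
ee_rot: [[0.994, -0.105, -0.0], [-0.105, -0.994, 0.0], [-0.0, -0.0, -1.0]]
ft_force: [-0.1, 0.6, -1.1]
grip_width: 0.0516
finger_force: 0.0
```

Run:
```python
from h import *
s=read_state();print(s['position'],s['ft_force'],s['torque'],s['q'])
im=capture('top')[:,:,::-1];sc=capture('scene')[:,:,::-1]
o=np.zeros((420,800,3),np.uint8);o[:,:360]=cv2.resize(im[130:305,245:395],(360,420));o[:330,360:]=cv2.resize(sc[195:310,245:395],(440,330))
cv2.imwrite('pics/off.png',np.clip((o/255.)**.6*255,0,255))
print(rel(.5521,-.0503,.23))
```

```text
[0.45625847 0.02240076 0.23014338] [-0.13722347  0.55275253 -1.05235701] [-0.01387586  0.0317958  -0.01650057] [ 4.93385714e-01 -3.53013816e-01 -3.00600874e-01 -4.28574389e-04
 -1.62302339e+00  9.72230981e-01]
[103.35663377  62.01102331  -1.43904869][ WARN:0@0.924] global loadsave.cpp:1063 imwrite_ Unsupported depth image for selected encoder is fallbacked to CV_8U.
```

View pics/off.png

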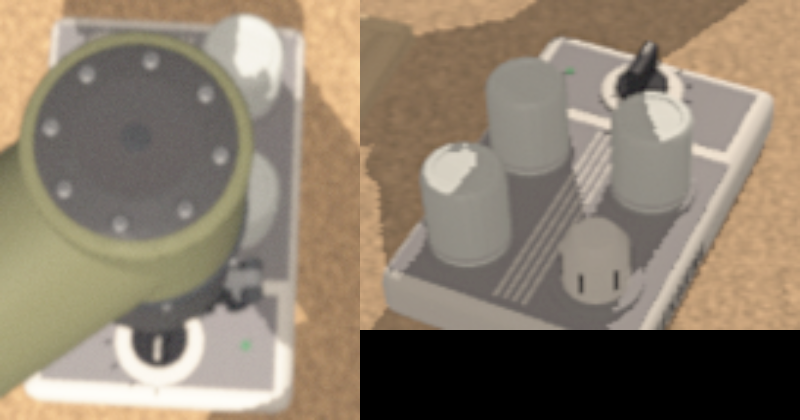

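The dial is off: the bar now lies along the dryer's x axis with the pointer to the front at (158,345), and all three dry beakers are in place. Next is dry1.

step_arm:
  rows: [60, 35, 0, 0, 105, 62, 0, 0, 105, 62, 0, 0, 105, 62, 0, 0, 105, 62, 40, 0, 105, 62, 85, 0, 105, 62, 110, 0, 105, 62, 117, 0, 105, 62, 117, 0, 105, 62, 117, 0]
  jaw: 1
  grip_force: 40

```text
time: 9.12
position: [0.5549, -0.0501, 0.1153]
ee_rot: [[0.995, -0.104, 0.003], [-0.104, -0.995, 0.0], [0.003, -0.001, -1.0]]
ft_force: [-0.3, 0.3, 0.3]
grip_width: 0.0856
finger_force: 0.0
```

step_arm:
  rows: [0, 0, 0, 0, 0, 0, 0, 0, 0, 0, 0, 0, 0, 0, 0, 0, 0, 0, 0, 0, 0, 0, 0, 0]
  jaw: -1

```text
time: 9.88
position: [0.555, -0.0504, 0.1149]
ee_rot: [[0.994, -0.105, 0.002], [-0.105, -0.994, -0.0], [0.002, -0.0, -1.0]]
ft_force: [-1.3, 0.9, 5.5]
grip_width: 0.0661
finger_force: 45.2
```

```bash
python3 st.py
```

```text
9.875 [ 0.55495461 -0.05041648  0.11491696] [-1.28740199  0.85267103  5.46768743] [ 0.36920319  0.33039911 -0.02912691] 0.06612884393012283 45.24981489870697 1.1954123132026349 -0.0029089082818245515 -6.015126165500512
```

step_arm:
  rows: [0, 0, -35, 0, 0, 0, -80, 0, 0, 0, -115, 0, 0, 0, -115, 0, 4, 50, -115, 0, 8, 110, -115, 0, 12, 170, -115, 0, 14, 230, -115, 0, 17, 290, -115, 0, 17, 330, -115, 0, 17, 342, -115, 0, 17, 342, -115, 0, 17, 342, -70, 0, 17, 342, -20, 0, 17, 342, 20, 0, 17, 342, 40, 0, 17, 342, 44, 0, 17, 342, 44, 0]

```text
time: 12.12
position: [0.5362, -0.3925, 0.0712]
ee_rot: [[0.995, -0.104, 0.002], [-0.104, -0.995, -0.002], [0.002, 0.001, -1.0]]
ft_force: [0.5, -0.2, -2.0]
grip_width: 0.0657
finger_force: 46.4
```

```bash
python3 st.py
```

```text
12.125 [ 0.53615298 -0.39247832  0.07124263] [ 0.47174693 -0.23865935 -2.04778043] [-0.01965241 -0.02381205 -0.06895414] 0.06572286491818108 46.3979731220752 1.7973669438730762 -0.0027116349519928917 -5.986676615493415
```

step_arm:
  rows: [0, 0, 5, 0, 0, 0, 9, 0, 0, 0, 11.5, 0, 0, 0, 11.5, 0, 0, 0, 11.5, 0]

```text
time: 12.75
position: [0.5357, -0.3928, 0.06]
ee_rot: [[0.995, -0.105, 0.002], [-0.105, -0.995, -0.002], [0.002, 0.001, -1.0]]
ft_force: [-1.0, 1.8, 4.7]
grip_width: 0.0659
finger_force: 46.9
```

step_arm:
  rows: [0, 0, 0, 0, 0, 0, 0, 0, 0, 0, 0, 0, 0, 0, 0, 0, 0, 0, -30, 0, 0, 0, -80, 0, 0, 0, -140, 0, 0, 0, -170, 0, 0, 0, -170, 0]
  jaw: 0.75

```text
time: 13.88
position: [0.5361, -0.393, 0.2318]
ee_rot: [[0.994, -0.105, 0.006], [-0.105, -0.994, -0.003], [0.006, 0.002, -1.0]]
ft_force: [-0.1, 1.1, -0.6]
grip_width: 0.0746
finger_force: 0.0
```

```bash
python3 st.py
python3 - <<'E'
from h import *
print(rel(.573,.0581,.23),rel(.573,.0581,.114))
im=capture('top')[:,:,::-1]
cv2.imwrite('pics/t1.png',cv2.resize(im[120:320,230:560],None,fx=2.4,fy=2.4))
E
```

```text
13.875 [ 0.53608918 -0.39296903  0.23182575] [-0.06082561  1.05014795 -0.61430887] [ 0.0233764   0.09731258 -0.01758843] 0.07464944886624467 0.0 1.7975228722608607 4.111805765205645e-05 -6.026948461050411
[ -10.66414578 -452.45423727    0.67228257] [ -11.33674244 -452.73411297  116.66999497]
```

View pics/t1.png

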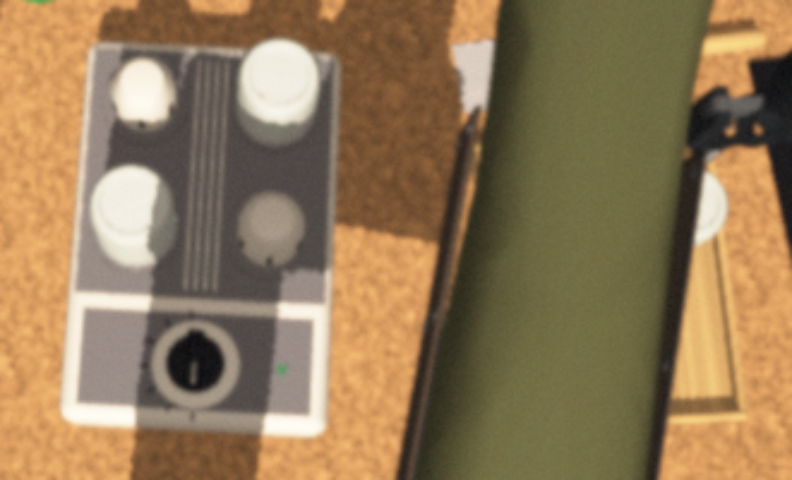

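step_arm:
  rows: [0, -60, 0, 0, -2, -120, 0, 0, -4, -180, 0, 0, -6, -240, 0, 0, -8, -300, 0, 0, -10, -360, 0, 0, -11, -420, 0, 0, -11, -452, 0, 0, -11, -452, 0, 0, -11, -452, 0, 0, -11, -452, 50, 0, -11, -452, 90, 0, -11, -452, 112, 0, -11, -452, 118, 0, -11, -452, 118, 0]
  jaw: 1

```text
time: 15.8
position: [0.5719, 0.0575, 0.1103]
ee_rot: [[0.994, -0.106, 0.0], [-0.106, -0.994, -0.0], [0.0, 0.0, -1.0]]
ft_force: [1.1, -0.3, -0.3]
grip_width: 0.0855
finger_force: 0.0
```

step_arm:
  rows: [0, 0, 0, 0, 0, 0, 0, 0, 0, 0, 0, 0, 0, 0, 0, 0, 0, 0, 0, 0, 0, 0, 0, 0]
  jaw: -1

```text
time: 16.55
position: [0.5726, 0.0583, 0.1117]
ee_rot: [[0.994, -0.105, 0.003], [-0.105, -0.994, 0.0], [0.003, -0.0, -1.0]]
ft_force: [-0.5, -0.7, 6.3]
grip_width: 0.0661
finger_force: 45.4
```

```bash
python3 st.py;  python3 -c "
from h import *
print(rel(.4316,-.3849,.0605))"
```

```text
16.55 [0.57264999 0.05833431 0.11173759] [-0.49119117 -0.67122477  6.28533307] [-0.16400564  0.06529181 -0.05236374] 0.06610463315484484 45.388733837753534 1.0148689701171179 0.04579332307912409 -6.016236743997607
[-93.97319809 455.59760826  50.76318315]
```

step_arm:
  rows: [0, 0, -35, 0, 0, 0, -80, 0, 0, 0, -115, 0, 0, 0, -115, 0, -10, 50, -115, 0, -20, 110, -115, 0, -35, 170, -115, 0, -47, 230, -115, 0, -60, 290, -115, 0, -72, 350, -115, 0, -84, 410, -115, 0, -94, 455, -115, 0, -94, 455, -115, 0, -94, 455, -70, 0, -94, 455, -20, 0, -94, 455, 20, 0, -94, 455, 40, 0, -94, 455, 48, 0, -94, 455, 53, 0, -94, 455, 55.5, 0]

```text
time: 19.05
position: [0.4314, -0.3848, 0.0567]
ee_rot: [[0.995, -0.105, 0.002], [-0.105, -0.995, -0.002], [0.002, 0.002, -1.0]]
ft_force: [-3.6, 4.1, 11.3]
grip_width: 0.0663
finger_force: 47.5
```

step_arm:
  rows: [0, 0, 0, 0, 0, 0, 0, 0, 0, 0, 0, 0]

```text
time: 19.42
position: [0.4314, -0.3849, 0.0568]
ee_rot: [[0.995, -0.105, 0.003], [-0.105, -0.995, -0.002], [0.003, 0.002, -1.0]]
ft_force: [-1.2, 2.6, 6.2]
grip_width: 0.0664
finger_force: 47.1
```

step_arm:
  rows: [0, 0, 0, 0, 0, 0, 0, 0, 0, 0, 0, 0, 0, 0, 0, 0, 0, 0, -30, 0, 0, 0, -80, 0, 0, 0, -140, 0, 0, 0, -170, 0, 0, 0, -170, 0]
  jaw: 0.75

```text
time: 20.55
position: [0.4313, -0.385, 0.2278]
ee_rot: [[0.994, -0.105, 0.005], [-0.105, -0.994, -0.003], [0.005, 0.003, -1.0]]
ft_force: [-0.4, -0.0, -0.8]
grip_width: 0.0747
finger_force: 0.0
```

```bash
python3 st.py;  python3 -c "
from h import *
print(rel(.662,-.0692,.112))"
```

```text
20.55 [ 0.43132953 -0.38497446  0.22784243] [-0.42169291 -0.0008949  -0.77917939] [0.02922633 0.02471342 0.02235207] 0.07471662412679218 0.0 1.8468668838984759 3.6916983390256064e-05 -6.027768671018125
[ 195.6321498  -338.54319538  116.01040372]
```

step_arm:
  rows: [30, -52, 0, 0, 60, -104, 0, 0, 90, -156, 0, 0, 120, -208, 0, 0, 150, -260, 0, 0, 180, -312, 0, 0, 195.5, -338.5, 0, 0, 195.5, -338.5, 0, 0, 195.5, -338.5, 0, 0, 195.5, -338.5, 50, 0, 195.5, -338.5, 90, 0, 195.5, -338.5, 110, 0, 195.5, -338.5, 115, 0, 195.5, -338.5, 115, 0, 195.5, -338.5, 115, 0]
  jaw: 1

```text
time: 22.42
position: [0.6613, -0.0683, 0.1114]
ee_rot: [[0.994, -0.105, 0.003], [-0.105, -0.994, -0.0], [0.003, -0.0, -1.0]]
ft_force: [-0.1, -0.5, 0.1]
grip_width: 0.0853
finger_force: 0.0
```

step_arm:
  rows: [0, 0, 0, 0, 0, 0, 0, 0, 0, 0, 0, 0, 0, 0, 0, 0, 0, 0, 0, 0, 0, 0, 0, 0]
  jaw: -1

```text
time: 23.18
position: [0.6611, -0.0682, 0.1108]
ee_rot: [[0.995, -0.105, 0.002], [-0.105, -0.995, -0.0], [0.002, 0.0, -1.0]]
ft_force: [-1.3, 1.2, 4.9]
grip_width: 0.066
finger_force: 45.1
```

```bash
python3 st.py;  python3 -c "
from h import *
print(rel(.4393,-.2801,.0605))"
```

```text
23.175 [ 0.66111468 -0.06820831  0.110843  ] [-1.31854324  1.15180828  4.893046  ] [0.15161242 0.06158279 0.0488114 ] 0.0659624817719379 45.13543205335736 1.26796998559407 0.015447777695953846 -6.0099335178189985
[-198.52919139  233.94417392   49.90534784]
```

step_arm:
  rows: [0, 0, -35, 0, 0, 0, -80, 0, 0, 0, -115, 0, 0, 0, -115, 0, -40, 45, -115, 0, -80, 90, -115, 0, -120, 140, -115, 0, -160, 188, -115, 0, -198.5, 234, -115, 0, -198.5, 234, -115, 0, -198.5, 234, -115, 0, -198.5, 234, -70, 0, -198.5, 234, -20, 0, -198.5, 234, 20, 0, -198.5, 234, 40, 0, -198.5, 234, 48, 0, -198.5, 234, 53, 0, -198.5, 234, 55.5, 0, -198.5, 234, 55.5, 0, -198.5, 234, 55.5, 0]

```text
time: 25.68
position: [0.4396, -0.2803, 0.0558]
ee_rot: [[0.995, -0.104, 0.003], [-0.104, -0.995, -0.001], [0.003, 0.001, -1.0]]
ft_force: [-1.2, 2.4, 5.1]
grip_width: 0.0663
finger_force: 46.5
```

step_arm:
  rows: [0, 0, 0, 0, 0, 0, 0, 0, 0, 0, 0, 0, 0, 0, 0, 0, 0, 0, -30, 0, 0, 0, -80, 0, 0, 0, -140, 0, 0, 0, -170, 0, 0, 0, -170, 0]
  jaw: 0.7

```text
time: 26.8
position: [0.4394, -0.2805, 0.2271]
ee_rot: [[0.994, -0.105, 0.005], [-0.105, -0.994, -0.002], [0.005, 0.001, -1.0]]
ft_force: [1.1, 0.1, -0.3]
grip_width: 0.073
finger_force: 0.0
```

```bash
python3 st.py;  python3 - <<'E'
from h import *
im=capture('top')[:,:,::-1];sc=capture('scene')[:,:,::-1]
o=np.zeros((600,800,3),np.uint8)
o[:300,:400]=cv2.resize(im[190:350,90:303],(400,300));o[:300,400:]=cv2.resize(sc[180:300,150:310],(400,300))
o[300:,:400]=cv2.resize(sc[205:325,385:545],(400,300));o[300:,400:]=cv2.resize(im[150:310,370:583],(400,300))
cv2.imwrite('pics/t2.png',o)
cv2.imwrite('pics/top2.png',im);cv2.imwrite('pics/scene2.png',sc)
E
```

```text
26.8 [ 0.43944977 -0.28052828  0.22708276] [ 1.07650068  0.10678609 -0.2997426 ] [ 0.01961723 -0.00147518  0.07730077] 0.07303788439279471 0.0 1.6466072888970003 7.67443998483941e-05 -6.029943753666758
```

View pics/t2.png

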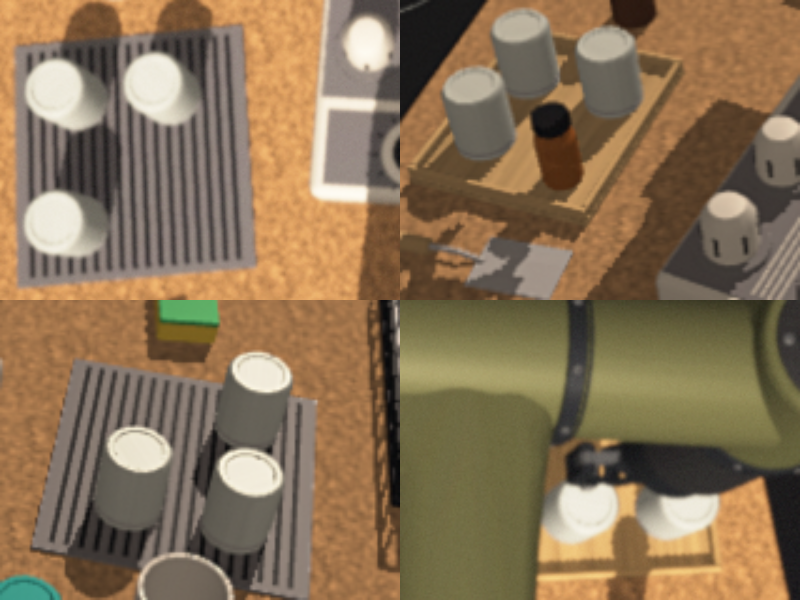

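Three dry beakers stand upright in the tray, and the wet ones are unmoved. Next I take the wet beaker at (.560,.2836).

```bash
python3 -c "
from h import *
print(rel(.560,.2836,.054))"
```

```text
[  61.8107277  -573.01298077  169.53852956]
```

step_arm:
  rows: [7, -60, 0, 0, 14, -120, 0, 0, 20, -180, 0, 0, 27, -240, 0, 0, 33, -300, 0, 0, 40, -360, 0, 0, 46, -420, 0, 0, 53, -480, 0, 0, 60, -540, 0, 0, 62, -573, 0, 0, 62, -573, 0, 0, 62, -573, 0, 0, 62, -573, 50, 0, 62, -573, 100, 0, 62, -573, 140, 0, 62, -573, 160, 0, 62, -573, 168, 0, 62, -573, 168, 0, 62, -573, 168, 0]
  jaw: 1

```text
time: 29.28
position: [0.5611, 0.2838, 0.0577]
ee_rot: [[0.994, -0.105, 0.002], [-0.105, -0.994, 0.002], [0.002, -0.002, -1.0]]
ft_force: [0.6, 0.2, -0.2]
grip_width: 0.0858
finger_force: 0.0
```

step_arm:
  rows: [0, 0, 0, 0, 0, 0, 0, 0, 0, 0, 0, 0, 0, 0, 0, 0, 0, 0, 0, 0, 0, 0, 0, 0]
  jaw: -1

```text
time: 30.02
position: [0.561, 0.2838, 0.0575]
ee_rot: [[0.995, -0.105, 0.002], [-0.105, -0.995, 0.001], [0.002, -0.001, -1.0]]
ft_force: [-0.1, -0.2, 6.5]
grip_width: 0.066
finger_force: 45.3
```

```bash
python3 st.py;  python3 -c "
from h import *
print(rel(.681,.0397,.23))"
```

```text
30.025 [0.56101879 0.28376605 0.05746539] [-0.08284326 -0.21264759  6.52440013] [-0.03335917  0.29161929  0.03640726] 0.0659715876163094 45.296686347573996 0.6791427286371137 0.017546387971378863 -6.00308061562215
[ 145.2205448   229.95045655 -172.52739288]
```

step_arm:
  rows: [0, 0, -50, 0, 0, 0, -110, 0, 0, 0, -165, 0, 0, 0, -173, 0, 29, 46, -173, 0, 58, 92, -173, 0, 87, 138, -173, 0, 116, 184, -173, 0, 145, 230, -173, 0, 145, 230, -173, 0, 145, 230, -150, 0, 145, 230, -125, 0, 145, 230, -122, 0, 145, 230, -122, 0, 145, 230, -122, 0]

```text
time: 31.9
position: [0.6808, 0.0396, 0.1793]
ee_rot: [[0.994, -0.105, 0.002], [-0.105, -0.995, 0.0], [0.002, -0.0, -1.0]]
ft_force: [-0.2, -0.2, -2.3]
grip_width: 0.0662
finger_force: 46.0
```

```bash
python3 st.py;  python3 -c "
from h import *
print(rel(.681,.0397,.1155))"
```

```text
31.9 [0.68076139 0.03956197 0.17929325] [-0.18710342 -0.21480464 -2.27816713] [-0.01122207  0.03459375  0.02083048] 0.06619870319184695 46.02811058051884 1.1152546692511656 -0.0010680311606847681 -6.011855890909769
[ 0.09880548 -0.13430219 63.79363242]
```

Insert slowly in parts, watching the force.

step_arm:
  rows: [0, 0, 10, 0, 0, 0, 20, 0, 0, 0, 30, 0, 0, 0, 36, 0, 0, 0, 36, 0]

```text
time: 32.52
position: [0.6811, 0.0396, 0.1412]
ee_rot: [[0.994, -0.105, 0.002], [-0.105, -0.994, 0.0], [0.002, -0.001, -1.0]]
ft_force: [7.0, -0.0, -4.6]
grip_width: 0.0664
finger_force: 45.9
```

```bash
python3 st.py
```

```text
32.525 [0.68106061 0.03956537 0.14115559] [ 6.99655994 -0.02817253 -4.63026061] [ 0.12645022 -2.5303156  -0.01156114] 0.06638560777185976 45.89612136594951 1.115312595453369 0.016046224627643824 -6.026628862241271
```

step_arm:
  rows: [1, 0, 0, 0, 1.5, 0, 10, 0, 1.5, 0, 18, 0, 1.5, 0, 24, 0, 1.5, 0, 27, 0, 1.5, 0, 27, 0]

```text
time: 33.28
position: [0.6819, 0.0392, 0.1155]
ee_rot: [[0.994, -0.105, 0.001], [-0.105, -0.994, -0.0], [0.001, -0.0, -1.0]]
ft_force: [1.2, 2.0, 2.6]
grip_width: 0.066
finger_force: 46.3
```

```bash
python3 st.py
```

```text
33.275 [0.68189679 0.03923704 0.11549257] [1.16707557 2.03239726 2.64544495] [ 0.8052199  -0.22985315  0.02467762] 0.06603921324043466 46.3080608099699 1.1163836053851184 -0.02873177407309413 -6.014161016492043
```

step_arm:
  rows: [0, 0, 0, 0, 0, 0, 0, 0, 0, 0, 0, 0, 0, 0, 0, 0, 0, 0, -30, 0, 0, 0, -80, 0, 0, 0, -115, 0, 0, 0, -115, 0]
  jaw: 0.75

```text
time: 34.28
position: [0.683, 0.0391, 0.2344]
ee_rot: [[0.994, -0.105, 0.007], [-0.105, -0.994, 0.001], [0.007, -0.002, -1.0]]
ft_force: [0.3, -0.3, -0.5]
grip_width: 0.0744
finger_force: 0.0
```

```bash
cat > chk.py <<'E'
# re-find beaker tops in the images by template matching (gradient) against the reference picture
from h import *
import sys
def chk(P,ref,save=None):
    for n in("scene","top"):
        new=capture(n)[:,:,::-1]; old=cv2.imread(f"pics/{n}{ref}.png")
        if save: cv2.imwrite(f"pics/{n}{save}.png",new)
        g=lambda i:cv2.Canny(cv2.GaussianBlur(cv2.cvtColor(np.ascontiguousarray(i),cv2.COLOR_BGR2GRAY),(3,3),0),40,90).astype(np.float32)
        a,b=cv2.GaussianBlur(g(old),(0,0),1),cv2.GaussianBlur(g(new),(0,0),1)
        for x,y,z in P:
            u,v=proj(n,[[x,y,z+.08]])[0].astype(int)
            t=a[v-20:v+25,u-22:u+23]; r=cv2.matchTemplate(b[v-50:v+55,u-52:u+53],t,cv2.TM_CCOEFF_NORMED)
            _,m,_,l=cv2.minMaxLoc(r); print(n,(x,y),"shift",(l[0]-30,l[1]-30),round(m,2))
E
python3 st.py;python3 - <<'E'
from chk import *
chk([(.427,.392,.004),(.565,.3867,.004)],2,3)
print(rel(.427,.392,.0545))
E
```

```text
34.275 [0.68300119 0.03905568 0.23441034] [ 0.28520858 -0.3342086  -0.51706958] [-0.001121   -0.05519195 -0.01860402] 0.07437357591304962 0.0 1.1163511473768786 4.162466211710125e-05 -6.035223045311067
scene (0.427, 0.392) shift (0, 0) 0.99
scene (0.565, 0.3867) shift (0, 0) 1.0
top (0.427, 0.392) shift (0, 0) 0.97
top (0.565, 0.3867) shift (0, 0) 0.41
[-290.33742008 -323.90085275  175.30391455]
```

step_arm:
  rows: [-41, -46, 0, 0, -82, -92, 0, 0, -124, -138, 0, 0, -166, -184, 0, 0, -207, -230, 0, 0, -248, -276, 0, 0, -290, -324, 0, 0, -290, -324, 0, 0, -290, -324, 0, 0, -290, -324, 50, 0, -290, -324, 100, 0, -290, -324, 145, 0, -290, -324, 165, 0, -290, -324, 174, 0, -290, -324, 174, 0, -290, -324, 174, 0]
  jaw: 1

```text
time: 36.38
position: [0.4282, 0.3926, 0.0577]
ee_rot: [[0.994, -0.105, 0.002], [-0.105, -0.994, 0.002], [0.002, -0.002, -1.0]]
ft_force: [-0.4, -0.3, 0.3]
grip_width: 0.0857
finger_force: 0.0
```

step_arm:
  rows: [0, 0, 0, 0, 0, 0, 0, 0, 0, 0, 0, 0, 0, 0, 0, 0, 0, 0, 0, 0, 0, 0, 0, 0]
  jaw: -1

```text
time: 37.12
position: [0.428, 0.3926, 0.0575]
ee_rot: [[0.995, -0.105, 0.002], [-0.105, -0.995, 0.002], [0.002, -0.002, -1.0]]
ft_force: [0.2, 0.3, 5.8]
grip_width: 0.0662
finger_force: 45.2
```

```bash
python3 st.py;  python3 -c "
from h import *
print(rel(.5535,-.0503,.23))"
```

```text
37.125 [0.42802037 0.39255615 0.05750416] [0.22744573 0.34073355 5.75350785] [-0.06407273  0.31091148 -0.01281731] 0.06622441860635876 45.15501094982028 0.37793687559532263 0.017492405022494495 -5.99965577115149
[ 171.37713544  426.9680691  -173.05972208]
```

step_arm:
  rows: [0, 0, -50, 0, 0, 0, -110, 0, 0, 0, -165, 0, 0, 0, -173, 0, 22, 54, -173, 0, 44, 108, -173, 0, 66, 162, -173, 0, 88, 216, -173, 0, 110, 270, -173, 0, 132, 324, -173, 0, 154, 378, -173, 0, 172.5, 427, -173, 0, 172.5, 427, -173, 0, 172.5, 427, -173, 0, 172.5, 427, -150, 0, 172.5, 427, -125, 0, 172.5, 427, -122, 0, 172.5, 427, -122, 0]

```text
time: 39.38
position: [0.5543, -0.0503, 0.1785]
ee_rot: [[0.995, -0.104, 0.001], [-0.104, -0.995, -0.0], [0.001, 0.0, -1.0]]
ft_force: [-0.0, -0.6, -0.5]
grip_width: 0.0665
finger_force: 46.0
```

step_arm:
  rows: [0, 0, 10, 0, 0, 0, 20, 0, 0, 0, 30, 0, 0, 0, 36, 0, 0, 0, 36, 0]

```text
time: 40.0
position: [0.5541, -0.0508, 0.1412]
ee_rot: [[0.994, -0.105, -0.0], [-0.105, -0.994, 0.0], [-0.0, -0.0, -1.0]]
ft_force: [1.6, 1.2, -2.3]
grip_width: 0.0661
finger_force: 45.9
```

```bash
python3 st.py
```

```text
40.0 [ 0.55413347 -0.05082723  0.14118885] [ 1.59219248  1.22122743 -2.3083628 ] [ 0.25804639 -0.37404517  0.00282415] 0.06608485497600192 45.91052183881402 1.1962765242986027 0.001209942129207775 -6.028971094184347
```

step_arm:
  rows: [0.5, 0, 10, 0, 0.5, 0, 18, 0, 0.5, 0, 24, 0, 0.5, 0, 27, 0, 0.5, 0, 27, 0, 0.5, 0, 27, 0]

```text
time: 40.75
position: [0.5549, -0.0512, 0.1156]
ee_rot: [[0.994, -0.105, 0.001], [-0.105, -0.994, -0.0], [0.001, 0.0, -1.0]]
ft_force: [-1.8, -0.5, 3.7]
grip_width: 0.0662
finger_force: 46.3
```

step_arm:
  rows: [0, 0, 0, 0, 0, 0, 0, 0, 0, 0, 0, 0, 0, 0, 0, 0, 0, 0, -30, 0, 0, 0, -80, 0, 0, 0, -115, 0, 0, 0, -115, 0]
  jaw: 0.75

```text
time: 41.75
position: [0.5559, -0.0511, 0.2337]
ee_rot: [[0.994, -0.105, 0.006], [-0.105, -0.994, 0.0], [0.006, -0.001, -1.0]]
ft_force: [0.6, 0.7, -0.2]
grip_width: 0.0745
finger_force: 0.0
```

```bash
python3 st.py;python3 - <<'E'
from chk import *
chk([(.565,.3867,.004)],2,4)
print(rel(.5655,.3867,.0545))
E
```

```text
41.75 [ 0.55590374 -0.05105041  0.23366612] [ 0.62581394  0.7079143  -0.17550578] [-0.04628953 -0.0050004   0.03413065] 0.07449538420838944 0.0 1.1966965219658927 6.952505600565928e-05 -6.027802233750577
scene (0.565, 0.3867) shift (0, 0) 0.74
top (0.565, 0.3867) shift (0, 0) 0.93
[ -35.08452459 -436.15280066  175.2183082 ]
```

step_arm:
  rows: [-5, -58, 0, 0, -10, -116, 0, 0, -15, -174, 0, 0, -20, -232, 0, 0, -25, -290, 0, 0, -30, -348, 0, 0, -35, -406, 0, 0, -35, -436, 0, 0, -35, -436, 0, 0, -35, -436, 0, 0, -35, -436, 50, 0, -35, -436, 100, 0, -35, -436, 145, 0, -35, -436, 165, 0, -35, -436, 174, 0, -35, -436, 174, 0, -35, -436, 174, 0]
  jaw: 1

```text
time: 43.98
position: [0.5665, 0.3869, 0.0581]
ee_rot: [[0.994, -0.105, 0.002], [-0.105, -0.994, 0.002], [0.002, -0.002, -1.0]]
ft_force: [0.1, 0.6, -0.1]
grip_width: 0.0854
finger_force: 0.0
```

step_arm:
  rows: [0, 0, 0, 0, 0, 0, 0, 0, 0, 0, 0, 0, 0, 0, 0, 0, 0, 0, 0, 0, 0, 0, 0, 0]
  jaw: -1

```text
time: 44.72
position: [0.5662, 0.3868, 0.0573]
ee_rot: [[0.995, -0.105, 0.002], [-0.105, -0.995, 0.001], [0.002, -0.001, -1.0]]
ft_force: [-0.1, 0.9, 5.1]
grip_width: 0.064
finger_force: 44.6
```

```bash
python3 st.py;  python3 -c "
from h import *
print(rel(.5740,.0580,.23))"
```

```text
44.725 [0.56619475 0.38681492 0.05733841] [-0.06497503  0.85247156  5.10707464] [0.09017903 0.2746563  0.01211472] 0.06395619961645956 44.61436061988934 0.5754074632634545 0.006681980303255841 -6.005924677935489
[  42.47908535  325.9471951  -173.04957308]
```

The width is 64 mm where a centred grip reads 66, so the beaker has probably been knocked and is held off centre. I'll look.

Run:
```python
from h import *
im=capture('top')[:,:,::-1];sc=capture('scene')[:,:,::-1]
cv2.imwrite('pics/top5.png',im);cv2.imwrite('pics/scene5.png',sc)
o=np.zeros((400,800,3),np.uint8)
o[:,:400]=cv2.resize(im[180:300,80:200],(400,400),interpolation=cv2.INTER_CUBIC);o[:,400:]=cv2.resize(sc[200:320,420:540],(400,400),interpolation=cv2.INTER_CUBIC)
cv2.imwrite('pics/k.png',np.clip((o/255.)**.7*255,0,255).astype(np.uint8))
```

```text
(no output)
```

View pics/k.png

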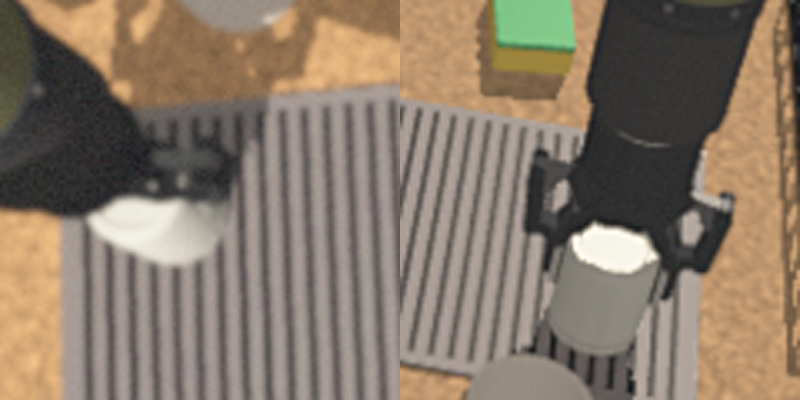

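Run:
```python
from h import *
for n in("scene","top"):
    for p in([.5642,.3867],[.5662,.3868]):
        print(n,p,proj(n,[[*p,.084]]).round(1),circ(*p,.004,.033)[0:0].shape, proj(n,circ(*p,.004,.033))[:,1].max().round(1), proj(n,circ(*p,.084,.033)).min(0).round(1),proj(n,circ(*p,.084,.033)).max(0).round(1))
print(ray("scene",[(483.6,274.4)],.084))
```

```text
scene [0.5642, 0.3867] [[484.1 273.2]] (0, 3) 306.4 [469.7 262.8] [498.6 284.1]
scene [0.5662, 0.3868] [[484.1 273.9]] (0, 3) 307.1 [469.7 263.4] [498.6 284.8]
top [0.5642, 0.3867] [[118.5 236. ]] (0, 3) 259.3 [101.9 219.4] [135.2 252.7]
top [0.5662, 0.3868] [[118.4 235. ]] (0, 3) 258.4 [101.8 218.5] [135.1 251.7]
[[0.56807199 0.38569147 0.084     ]]
```

The beaker stands where expected, within 2 mm, so I let the grip settle and re-read it.

step_arm:
  rows: [0, 0, 0, 0, 0, 0, 0, 0, 0, 0, 0, 0]

```text
time: 45.2
position: [0.5662, 0.3868, 0.0573]
ee_rot: [[0.995, -0.105, 0.002], [-0.105, -0.995, 0.001], [0.002, -0.001, -1.0]]
ft_force: [-0.9, 1.3, 5.6]
grip_width: 0.0644
finger_force: 44.6
```

```bash
python3 st.py
```

```text
45.2 [0.56621769 0.38681918 0.05733509] [-0.85779735  1.26539422  5.60739171] [0.06938314 0.20312301 0.02333016] 0.06436384616016357 44.61431633353641 0.5754200277474611 0.006675702170468867 -6.006664857812069
```

step_arm:
  rows: [0, 0, 0, 0, 0, 0, 0, 0, 0, 0, 0, 0, 0, 0, 0, 0, 0, 0, -40, 0, 0, 0, -90, 0, 0, 100, -150, 0, 0, 160, -150, 0, 0, 220, -150, 0, 0, 220, -150, 0, 0, 220, -150, 0]
  jaw: 1

```text
time: 46.58
position: [0.5427, 0.1651, 0.2074]
ee_rot: [[0.994, -0.108, 0.002], [-0.108, -0.994, 0.001], [0.002, -0.001, -1.0]]
ft_force: [-0.3, 0.9, -0.4]
grip_width: 0.0858
finger_force: 0.0
```

```bash
python3 st.py;python3 - <<'E'
from chk import *
chk([(.565,.3867,.004)],2,6)
chk([(.565,.3867,.004)],4)
chk([(.565,.3867,.004)],0)
o=np.zeros((480,800,3),np.uint8)
for i,(n,x,y) in enumerate((("top",85,205),("scene",440,240))):
    for j,k in enumerate((4,6)):
        o[240*j:240*j+240,400*i:400*i+400]=cv2.resize(cv2.imread(f"pics/{n}{k}.png")[y:y+72,x:x+120],(400,240),interpolation=cv2.INTER_CUBIC)
cv2.imwrite('pics/cmp.png',o)
E
```

```text
46.575 [0.54268918 0.16508329 0.20741578] [-0.30411611  0.85103921 -0.41451283] [0.03503011 0.00595532 0.01109205] 0.08579018533684675 0.0 0.8132302444156326 0.2450877707451582 -6.197872777860649
scene (0.565, 0.3867) shift (0, 0) 0.68
top (0.565, 0.3867) shift (-15, -24) 1.0
scene (0.565, 0.3867) shift (0, 0) 0.93
top (0.565, 0.3867) shift (-24, -4) 0.3
scene (0.565, 0.3867) shift (-2, 2) 0.54
top (0.565, 0.3867) shift (-10, -27) 1.0
```

I'll re-grip with the jaws closing along x, which centres the other direction. y was already centred by the first grip.

```bash
python3 -c "
from h import *
print(rel(.567,.3868,.0545), ray('top',[(141,160)],.09), ray('scene',[(458,322)],.09))"
```

```text
[   1.85562321 -219.91829091  150.55333942] [[0.71221937 0.3337971  0.09      ]] [[0.72171886 0.33697072 0.09      ]]
```

step_arm:
  rows: [1, -60, 0, 10, 1, -120, 0, 20, 1, -180, 0, 30, 1, -220, 0, 40, 1, -220, 0, 50, 1, -220, 0, 60, 1, -220, 0, 70, 1, -220, 0, 80, 1, -220, 0, 90, 1, -220, 0, 90, 1, -220, 0, 90, 1, -220, 50, 90, 1, -220, 100, 90, 1, -220, 130, 90, 1, -220, 145, 90, 1, -220, 150, 90, 1, -220, 150, 90, 1, -220, 150, 90]

```text
time: 49.12
position: [0.5672, 0.3867, 0.0575]
ee_rot: [[-0.105, -0.995, 0.002], [-0.995, 0.105, 0.002], [-0.002, -0.002, -1.0]]
ft_force: [-0.4, 0.1, 0.4]
grip_width: 0.0853
finger_force: 0.0
```

```bash
python3 st.py
```

```text
49.125 [0.56723873 0.38674088 0.05753139] [-0.38282842  0.05678367  0.42098496] [ 0.00233305  0.0341508  -0.02298917] 0.08530686955212669 0.0 -0.9938115239828731 0.0050521380035206676 -96.00336257009337
```

step_arm:
  rows: [0, 0, 0, 0, 0, 0, 0, 0, 0, 0, 0, 0, 0, 0, 0, 0, 0, 0, 0, 0, 0, 0, 0, 0, 0, 0, 0, 0]
  jaw: -1

```text
time: 50.0
position: [0.5672, 0.3866, 0.0572]
ee_rot: [[-0.105, -0.995, 0.002], [-0.995, 0.105, 0.001], [-0.001, -0.002, -1.0]]
ft_force: [-0.7, 0.8, 4.8]
grip_width: 0.0658
finger_force: 45.2
```

```bash
python3 st.py; python3 -c "
from h import *
print(rel(.5740,.0580,.23))"
```

```text
50.0 [0.56716703 0.38660384 0.05723463] [-0.74953196  0.80188377  4.8399716 ] [ 0.08716925  0.4583056  -0.01522728] 0.06581204431677537 45.1929378323257 -0.9940697002908248 0.004559541848720983 -96.01076249261169
[ 325.85409058  -41.49252795 -173.12575275]
```

step_arm:
  rows: [0, 0, -50, 0, 0, 0, -110, 0, 0, 0, -165, 0, 0, 0, -173, 0, 54, -7, -173, 0, 108, -14, -173, 0, 162, -21, -173, 0, 216, -28, -173, 0, 270, -35, -173, 0, 326, -41.5, -173, 0, 326, -41.5, -173, 0, 326, -41.5, -173, 0, 326, -41.5, -150, 0, 326, -41.5, -125, 0, 326, -41.5, -122, 0, 326, -41.5, -122, 0, 326, -41.5, -122, 0]

```text
time: 52.12
position: [0.5742, 0.058, 0.1791]
ee_rot: [[-0.104, -0.995, 0.002], [-0.995, 0.104, 0.0], [-0.001, -0.002, -1.0]]
ft_force: [-0.4, -0.5, -1.3]
grip_width: 0.0662
finger_force: 45.7
```

step_arm:
  rows: [0, 0, 10, 0, 0, 0, 20, 0, 0, 0, 30, 0, 0, 0, 36, 0, 0, 0, 36, 0]

```text
time: 52.75
position: [0.5734, 0.0575, 0.1411]
ee_rot: [[-0.105, -0.994, -0.001], [-0.994, 0.105, -0.001], [0.001, 0.001, -1.0]]
ft_force: [-0.2, -0.4, -0.7]
grip_width: 0.066
finger_force: 45.7
```

```bash
python3 st.py
```

```text
52.75 [0.57337882 0.05747848 0.14106347] [-0.1721686  -0.44725044 -0.74805249] [ 0.02389419  0.03716626 -0.00256398] 0.06602341653718417 45.70524271577597 -0.5531160538407336 -0.00013830898751621135 -96.0296078830637
```

step_arm:
  rows: [0, 0, 10, 0, 0, 0, 18, 0, 0, 0, 24, 0, 0, 0, 27, 0, 0, 0, 27, 0, 0, 0, 27, 0]

```text
time: 53.5
position: [0.5737, 0.0576, 0.1152]
ee_rot: [[-0.105, -0.994, 0.0], [-0.994, 0.105, -0.0], [0.0, -0.0, -1.0]]
ft_force: [-2.4, 0.5, 2.7]
grip_width: 0.0663
finger_force: 45.9
```

step_arm:
  rows: [0, 0, 0, 0, 0, 0, 0, 0, 0, 0, 0, 0, 0, 0, 0, 0, 0, 0, -30, 0, 0, 0, -80, 0, 0, 0, -120, 0, 0, 0, -120, 0, 0, 0, -120, 0]
  jaw: 0.75

```text
time: 54.62
position: [0.5735, 0.0578, 0.2342]
ee_rot: [[-0.105, -0.994, -0.001], [-0.994, 0.105, 0.0], [-0.0, 0.001, -1.0]]
ft_force: [0.1, -0.7, -1.6]
grip_width: 0.0743
finger_force: 0.0
```

```bash
python3 st.py; python3 -c "
from h import *
print(rel(.4568,.0231,.0908))"
```

```text
54.625 [0.57347514 0.05777092 0.2341585 ] [ 0.13865445 -0.70124757 -1.61347631] [ 0.02659706  0.01451866 -0.0171014 ] 0.07434398619190244 0.0 -0.5531458082609949 -4.2812238234546385e-05 -96.02460255687055
[ 46.74355861 112.28247506 143.43816809]
```

step_arm:
  rows: [-45, 39, -20, -10, -90, 78, -20, -20, -135, 117, -20, -30, -180, 156, -20, -40, -225, 195, -20, -50, -270, 234, -20, -60, -315, 273, -20, -70, -361, 313, -20, -80, -361, 313, -20, -90, -361, 313, -20, -90, -361, 313, -20, -90]
  jaw: 0.2
  grip_force: 30

```text
time: 56.0
position: [0.3006, 0.449, 0.2542]
ee_rot: [[0.994, -0.109, -0.0], [-0.109, -0.994, -0.001], [-0.0, 0.001, -1.0]]
ft_force: [0.7, 0.6, -0.6]
grip_width: 0.0515
finger_force: 0.0
```

```bash
python3 st.py
python3 - <<'E'
from h import *
S=[(.5548,-.0505),(.5738,.0578),(.6820,.0395)];A=[(.5361,-.3928),(.4314,-.3849),(.4395,-.2803)]
o=np.zeros((600,800,3),np.uint8)
for i,(n,x0,y0,k,w,h) in enumerate((("top",245,130,2.6,300,175),("scene",150,185,3.2,250,135))):
    im=capture(n)[:,:,::-1];cv2.imwrite(f'pics/{n}7.png',im)
    b=cv2.resize(im[y0:y0+h,x0:x0+w],None,fx=k,fy=k,interpolation=cv2.INTER_CUBIC)
    for P,z in((S,.062),(A,.007)):
        for x,y in P:
            for zz in(z,z+.08):cv2.polylines(b,[((proj(n,circ(x,y,zz,.033))-[x0,y0]+.5)*k*4).astype(np.int32)],True,(0,0,255),1,cv2.LINE_AA,2)
    b=cv2.resize(b,(800,300) if 0 else (int(300*b.shape[1]/b.shape[0]),300))[:, :800]
    o[300*i:300*i+300,:b.shape[1]]=b
cv2.imwrite('pics/final.png',o); print(rel(.4568,.0231,.19))
E
```

```text
56.0 [0.30060346 0.4489664  0.25415907] [ 0.74200935  0.56469819 -0.64772507] [-0.00643078  0.03485696 -0.02511223] 0.05149938483257681 0.0 0.10848388963147639 0.023117016535252333 -6.262817128874283
[201.20057265 406.39021975  64.73389665]
```

View pics/final.png

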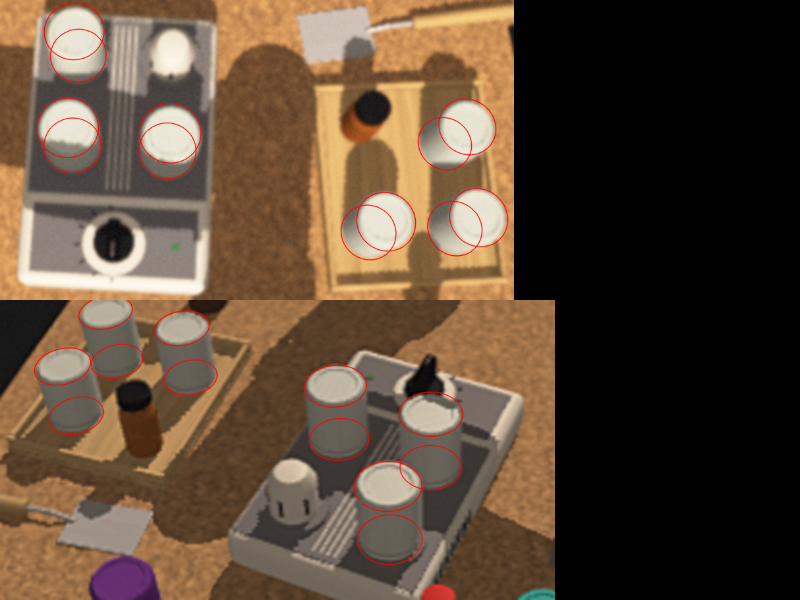

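All three wet beakers coincide with the home outlines on the spigots, the three dry ones stand in the tray, and the dial is at off. Next I turn the dial to full.

step_arm:
  rows: [25, 50, 20, 0, 50, 100, 20, 0, 75, 150, 20, 0, 100, 200, 20, 0, 125, 250, 20, 0, 150, 300, 20, 0, 175, 350, 20, 0, 201, 406, 40, 0, 201, 406, 65, 0, 201, 406, 65, 0, 201, 406, 110, 0, 201, 406, 145, 0, 201, 406, 160, 0, 201, 406, 164, 0, 201, 406, 164, 0, 201, 406, 164, 0]

```text
time: 58.1
position: [0.4583, 0.0249, 0.0923]
ee_rot: [[0.994, -0.105, 0.002], [-0.105, -0.994, 0.001], [0.002, -0.001, -1.0]]
ft_force: [0.8, -0.6, -0.2]
grip_width: 0.051
finger_force: 0.0
```

step_arm:
  rows: [0, 0, 0, 0, 0, 0, 0, 0, 0, 0, 0, 0, 0, 0, 0, 0, 0, 0, 0, 0, 0, 0, 0, 0, 0, 0, 0, 0, 0, 0, 0, 0]
  jaw: -1

```text
time: 59.1
position: [0.4576, 0.0238, 0.0914]
ee_rot: [[0.994, -0.106, 0.0], [-0.106, -0.994, -0.002], [0.0, 0.002, -1.0]]
ft_force: [-1.3, -5.5, 3.6]
grip_width: 0.0143
finger_force: 29.3
```

```bash
python3 st.py
```

```text
59.1 [0.45762551 0.02376851 0.09136787] [-1.33784388 -5.48009175  3.62918288] [-1.8335571   0.41488935 -0.51891429] 0.014336406868408558 29.30940981488675 0.9681683883108334 0.494465958327055 -6.07741679393586
```

step_arm:
  rows: [-0.5, 0.8, 0, 9, -0.5, 0.8, 0, 18, -0.5, 0.8, 0, 27, -0.5, 0.8, 0, 36, -0.5, 0.8, 0, 45, -0.5, 0.8, 0, 54, -0.5, 0.8, 0, 63, -0.5, 0.8, 0, 72, -0.5, 0.8, 0, 81, -0.5, 0.8, 0, 90, -0.5, 0.8, 0, 90]

```text
time: 60.48
position: [0.4545, 0.0212, 0.0913]
ee_rot: [[-0.107, -0.994, -0.007], [-0.994, 0.107, -0.006], [0.007, 0.006, -1.0]]
ft_force: [-13.7, -10.4, 12.6]
grip_width: 0.0134
finger_force: 30.9
```

```bash
python3 st.py
```

```text
60.475 [0.45450087 0.02116323 0.09134132] [-13.67284889 -10.41799691  12.63786556] [-3.41215643  4.94946502  0.06811396] 0.013433758265359358 30.90866267681122 -0.6026092267349614 -0.6732982769608498 -96.1547220016194
```

step_arm:
  rows: [1, 1, 0, 0, 2, 2, 0, 0, 2, 2, 0, 9, 2, 2, 0, 18, 2, 2, 0, 27, 2, 2, 0, 36, 2, 2, 0, 45, 2, 2, 0, 54, 2, 2, 0, 63, 2, 2, 0, 70, 2, 2, 0, 75, 2, 2, 0, 75]

```text
time: 61.98
position: [0.4517, 0.0234, 0.0913]
ee_rot: [[-0.988, -0.156, -0.007], [-0.156, 0.988, 0.002], [0.007, 0.003, -1.0]]
ft_force: [-23.2, 8.3, 18.1]
grip_width: 0.0135
finger_force: 31.6
```

```bash
python3 st.py
```

```text
61.975 [0.45174243 0.02338083 0.09130318] [-23.24311463   8.29879368  18.08398111] [ 2.58868122e+00  8.02631549e+00 -4.78582763e-03] 0.013492351559793406 31.64746731519699 -1.9096361333592438 -0.36939955316483974 -171.0041945708606
```

step_arm:
  rows: [1, 0.4, 0, 0, 2.5, 0.8, 0, 0, 2.5, 0.8, 0, 3, 2.5, 0.8, 0, 6, 2.5, 0.8, 0, 8, 2.5, 0.8, 0, 8]

```text
time: 62.72
position: [0.4514, 0.0239, 0.0913]
ee_rot: [[-1.0, -0.018, -0.002], [-0.018, 1.0, 0.003], [0.002, 0.003, -1.0]]
ft_force: [-9.2, 4.9, 9.1]
grip_width: 0.0134
finger_force: 30.4
```

```bash
python3 st.py
```

```text
62.725 [0.45136966 0.02388886 0.09133518] [-9.18841228  4.94558198  9.10306284] [1.78582072 3.29719642 0.04451901] 0.013421684685384391 30.40595680475235 -2.052561545136419 -0.12254042085260153 -178.9784663652775
```

step_arm:
  rows: [0.5, 0.3, 0, 2, 0.5, 0.3, 0, 4, 0.5, 0.3, 0, 6, 0.5, 0.3, 0, 6]

```text
time: 63.22
position: [0.4516, 0.0241, 0.0914]
ee_rot: [[-0.996, 0.085, 0.0], [0.085, 0.996, 0.002], [-0.0, 0.002, -1.0]]
ft_force: [-4.7, 3.0, 5.6]
grip_width: 0.0133
finger_force: 49.0
```

```bash
python3 st.py
```

```text
63.225 [0.45161522 0.02407298 0.0914365 ] [-4.68265287  2.99795082  5.59763105] [1.12206552 1.66276259 0.96526083] 0.01326954401095725 48.972144881263375 -2.1568904194122767 -1.0876982286572456 175.12935858352589
```

step_arm:
  rows: [0, 0, 0, 1.5, 0, 0, 0, 1.5, 0, 0, 0, 1.5]

```text
time: 63.6
position: [0.4516, 0.0241, 0.0915]
ee_rot: [[-0.994, 0.11, 0.0], [0.11, 0.994, 0.002], [-0.0, 0.002, -1.0]]
ft_force: [-4.5, 3.6, 6.3]
grip_width: 0.0137
finger_force: 62.6
```

step_arm:
  rows: [0, 0, 0, 0, 0, 0, 0, 0, 0, 0, 0, 0, 0, 0, 0, 0, 0, 0, -30, 0, 0, 0, -80, 0, 0, 0, -140, 0, 30, 60, -150, 0, 60, 120, -150, 0, 90, 180, -150, 0, 120, 240, -150, 0, 150, 300, -150, 0, 160, 360, -150, 0, 160, 400, -150, 0, 160, 400, -150, 0, 160, 400, -150, 0]
  jaw: 0.2

```text
time: 65.6
position: [0.3383, 0.4383, 0.2404]
ee_rot: [[-0.994, 0.114, -0.0], [0.114, 0.994, -0.001], [-0.0, -0.001, -1.0]]
ft_force: [0.7, 0.0, -0.1]
grip_width: 0.0513
finger_force: 0.0
```

```bash
python3 st.py
python3 - <<'E'
from h import *
from chk import chk
im=capture('top')
cv2.imwrite('pics/top8.png',im[:,:,::-1])
# pointer: bright pixels on the black dial
u,v=proj('top',[[.4546,.0234,.095]])[0];print(u,v)
g=cv2.cvtColor(im,cv2.COLOR_RGB2GRAY)[int(v)-13:int(v)+14,int(u)-13:int(u)+14]
print(g[::1,5:22])
chk([(.5548,-.0505,.062),(.5738,.0578,.062),(.682,.0395,.062),(.5361,-.3928,.007),(.4314,-.3849,.007),(.4395,-.2803,.007)],7)
E
```

```text
65.6 [0.33828375 0.43825845 0.2404008 ] [ 0.67448891  0.02802349 -0.07035993] [-0.03197464 -0.02285087  0.00978669] 0.051293875356340626 0.0 -2.9611058599215405 -0.007582521939184517 173.47787879382545
310.4451814399717 269.1473189783666
[[116 130 131 134 132 124 119 115 109 112 118 125 136 138 138 138 133]
 [149 142 139 136 127 100  90  85  81  80  87 107 127 136 139 141 141]
 [187 162 143 129 109  73  56  63  74  60  56  86 112 133 136 138 139]
 [209 173 137 120  94  50  39  65  85  58  38  61  89 106 121 130 136]
 [210 162 121  94  65  34  32  67  89  63  29  34  51  67  87 107 119]
 [184 132  84  62  39  26  29  63  91  64  28  18  26  36  44  63  87]
 [136  91  52  37  23  22  33  66  85  67  33  17  22  14  28  34  53]
 [ 85  55  31  26  23  24  32  62  81  67  34  19  16  15  16  17  30]
 [ 56  34  25  23  24  20  28  55  75  61  34  16  15  20  19  23  27]
 [ 39  31  28  29  25  24  26  43  67  63  33  19  14  17  20  24  25]
 [ 31  27  28  28  25  24  23  40  51  50  30  18  16  19  23  25  26]
 [ 30  27  30  27  28  21  25  26  37  34  25  19  15  16  24  25  29]
 [ 33  32 
[... 840 characters left out ...]
]
 [199 149  98  64  41  32  30  27  29  29  26  21  29  31  51  76 120]
 [227 203 164 125  93  65  50  45  41  41  43  45  53  64  97 144 183]
 [237 230 214 189 161 132 113 101  92  87  94 104 118 137 163 200 226]]
scene (0.5548, -0.0505) shift (0, 0) 0.76
scene (0.5738, 0.0578) shift (0, 0) 0.81
scene (0.682, 0.0395) shift (0, 0) 0.91
scene (0.5361, -0.3928) shift (0, 0) 0.97
scene (0.4314, -0.3849) shift (0, 0) 0.96
scene (0.4395, -0.2803) shift (0, 0) 1.0
top (0.5548, -0.0505) shift (0, 0) 0.92
top (0.5738, 0.0578) shift (0, 0) 0.74
top (0.682, 0.0395) shift (0, 0) 0.92
top (0.5361, -0.3928) shift (0, 0) 0.93
top (0.4314, -0.3849) shift (0, 0) 0.97
top (0.4395, -0.2803) shift (0, 0) 0.93
```

Run:
```python
from h import *
for k in(7,8):
    g=cv2.cvtColor(cv2.imread(f'pics/top{k}.png'),cv2.COLOR_BGR2GRAY).astype(float)
    rows=range(259,266) if k==8 else range(271,281)
    pts=[]
    for v in rows:
        c=g[v,306:316]; w=np.clip(c-40,0,None)
        if w.sum()>15: pts.append((306+(w*np.arange(10)).sum()/w.sum(),v))
    p=ray('top',pts,.095)[:,:2]; f=np.polyfit(p[:,0],p[:,1],1); print(k,len(pts),np.round(pts,1).tolist(),np.arctan(f[0]))
```

```text
7 9 [[310.6, 271.0], [310.3, 272.0], [310.2, 273.0], [310.1, 274.0], [310.0, 275.0], [310.1, 276.0], [310.0, 277.0], [310.0, 278.0], [309.9, 279.0]] -0.17905897332594276
8 7 [[311.2, 259.0], [310.5, 260.0], [310.0, 261.0], [310.0, 262.0], [310.1, 263.0], [310.1, 264.0], [310.4, 265.0]] -0.2204680507171452
```

```bash
python3 -c "
from bench import close_job
print(close_job())"
```

```text
the job is handed in; nothing more can be done
None
```

The job is handed in and should meet every condition, though no verdict came back: dial felt at its off stop before any beaker was lifted, three dry beakers upright in the tray, three wet beakers home on spigots 0, 1 and 3, dial then turned to its full stop, and the arm parked clear.

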